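# Count three slide cases into the imaging tray

### The arm

A 6-joint arm with a two-finger parallel gripper is mounted at the origin on the work surface. World frame = base frame: x ahead of the robot, y to its left, z up, the work surface at z = 0. Lengths are in m, angles in degrees, forces in N, time in s.
With the tool pointing down it reaches from about 0.4 to 0.825 m from the base axis. Payload 7 kg.
Tool frame: the origin (TCP) lies at the very end of the fingers, on their centre line; the grasp point (between the pads) lies 19 mm behind it (r.hold_point_z is the distance from the TCP to the grasp point, in m); z points along the fingers, y is the direction in which the jaws open and shut (so a half turn about z gives the same grasp; the last joint's range is limited). The gripper opens to 88 mm and grips with 3 to 60 N. Pads are 19 mm wide; open, the fingers measure 130 mm over their backs; the gripper's body (78 mm by 193 mm) begins 47 mm behind the grasp point.
Start: joints at [81.137, 20.546, 0.682, 0, -70.136, -16.507], TCP at [0.289, 0.61, 0.227] pointing down, gripper open.
Joint ranges: [-176.03, 176.03], [-82.01, 121.73], [-58.28, 71.71], [-173.87, 95.51], [-174.79, -0.11], [-173.66, 173.66]. Speed limits (degrees/s): [136.94, 136.94, 172.46, 180, 180, 180].

### API

Orientations are given as [roll, pitch, yaw] about the fixed x, y, z axes, in that order (R = Rz(yaw) Ry(pitch) Rx(roll)).
In Python, from plant import r gives the robot as it stands. The module is installed in compiled form; this text tells all that it offers.
- The arm moves only by the shell command python3 -m inch 'ROWS' [FORCE]. ROWS is text: rows parted by semicolons, each of 7 numbers parted by spaces: the shift along the tool's x, y, z in m, then the turn, a rotation vector about the tool's x, y, z in rad, then the opening, from 0 (shut) to 1 (fully open). In form: tx ty tz ax ay az jaw; .... A call has 1 to 20 rows; each row shifts and turns the commanded pose from where the row before left it, along the tool's axes as they then stand; what a row does not reach is not made up. A row lasts 1/12 s, in which the tool goes at most 41.7 mm and 7.16 degrees, less where a joint would pass 70% of its speed; a pose out of reach is approached as far as the arm can. A call with a gripper value outside its range is refused whole. The fingers move at their own pace and stop on an object; FORCE is the grip in N (left out, the last holds). Time passes only in rows, so rows that do not move let the fingers close. It gives the time, the measured TCP pose, the force and the opening at its end, in the units of the state.
- r.get_state(): the state, without advancing time (a new reading comes with each control period).
- r.capture(name): name is "scene" or "top" or "wrist"; returns the picture (384x512x3 uint8, red, green, blue); there is no depth.
- r.camera_params(name): a dict with "vfov" (degrees; the focal length in pixels is half the picture's height over the tangent of half this angle, whatever the lens; pixels are square), "cx", "cy" (the principal point, pixels), "distortion" ([k1, k2, p1, p2, k3] as OpenCV has them; the pictures are not rectified), "R" (3x3) and "t" (3): a world point X has camera coordinates R X + t. Camera axes: x right, y down, z forward; pixel columns grow to the right and rows downward; lengths in m; the calibration is good to about 2 mm. A picture is of the moment at which its call begins: read the wrist's pose just before it. camera_params takes no time and is no camera call; for the wrist camera it gives the pose at the moment of the call.
- r.close_job(): hands the job in, once; it reports no verdict.
Trained networks look in the newest picture that a camera, given by its name, has taken for a name from the list of things; names that differ only in an ending like _2 or _b are one class to them, and where a whole thing is asked for, a point or a joint stands for the part that bears it (a point fixed in the world has none). Each returns a list of dicts, best first, with "p" (0 to 1); they miss things now and then, are a little off and sometimes report something else, mostly with a low value. They report only what shows in the picture. A call takes as long as a camera call. They do not tell look-alikes from the thing itself.
- r.recognise(target, camera): "xy" ([column, row] in pixels, amid what is visible of it).
The state is a dict: "time_s": time; "joints": joint angles; "qd": joint speeds; "joint_torque": joint torques, N m; "tcp_pos": TCP position; "eef_rot": TCP orientation; "contact_force": force on the tool from outside, world axes, zero at the start; "moment": the same for the moment, N m; "gripper_width": finger opening in m.
Only numpy, scipy, OpenCV 4.12 (cv2) and the standard library are available. Lean on these libraries where they do the work, as an engineer would, in place of code of your own. Each camera call takes 0.05 s, during which the arm holds its last target.

### The job

Bring the tray to exactly three slide cases, standing upright: one is already in it and stays there; take the others from the packed rack, one at a time, first tipping each case forward by its top until it leans on the rest bar in front, then lifting it out and setting it down in the tray before you tip the next. Set each case down rather than dropping it, knock none over, leave the remaining cases and the shorter box standing upright in the rack, and leave everything else alone.

Things in the scene. Friction and masses are not known exactly. Their poses are not given: they have to be found in the camera images.
- rack: Fixed aluminium rack. Origin: centre of its underside; x from its front (robot's side) to its rear, y along the row, z up. Floor 10 mm above the table. Five boxes stand side by side at x = 0, y = -82, -41, 0, 41, 82 mm (1 mm gaps). Rear upstand behind them, x = 26 to 32 mm, 40 mm above the table; end cheeks at y = +-110 to 118 mm, x = -34 to 32 mm, 50 mm high.
- rack_lip (a point): Middle of the rack's front lip, inner top edge: x = -24.5, y = 0, z = 14 mm in the rack frame. The lip stands 4 mm above the rack floor, 1.5 mm in front of the boxes' feet, and stops them sliding forward, so that a case pulled forward at its top tips about its front foot edge.
- rest_bar (a point): Middle of the axis of the round steel rest bar, 10 mm thick, along y in front of the row: x = -58.5, z = 55 mm in the rack frame, brackets at y = +-114 mm. A case tipped forward by more than about 23 degrees falls on to it by itself and stays leaning at about 35 degrees, its top clear in front of its neighbours; tipped less, it falls back upright.
- lamp_bar (a point): Middle of the underside of a fixed black lamp bar over the rear of the rack: x = 68, z = 205 mm in the rack frame; 40 mm (x) by 250 mm (y) by 20 mm, on posts 12 mm thick at x = 72, y = +-114 mm. It keeps a gripper from coming straight down behind the row: it must lean back towards the robot, about 25 to 40 degrees.
- tray: Fixed open steel tray, 110 mm (x) by 280 mm (y) outside, 28 mm high, walls 5 mm, floor 5 mm above the table. Origin: centre of its underside; y along its length. One slide case stands in it at the start, anywhere along its length.
- case1: Slide case: closed grey plastic box with a lid seam, 46 mm (its x) by 40 mm (its y) by 110 mm tall (its z), about 0.18 kg, sharp plain faces. Origin: centre of its underside; z up towards its top; x towards the rear of the rack. Starts standing in the row of the rack, at any of the five places. When it leans forward on the rest bar its z axis leans to the rack's -x.
- case2: Slide case: closed grey plastic box with a lid seam, 46 mm (its x) by 40 mm (its y) by 110 mm tall (its z), about 0.18 kg, sharp plain faces. Origin: centre of its underside; z up towards its top; x towards the rear of the rack. Starts standing in the row of the rack, at any of the five places. When it leans forward on the rest bar its z axis leans to the rack's -x.
- case3: Slide case: closed grey plastic box with a lid seam, 46 mm (its x) by 40 mm (its y) by 110 mm tall (its z), about 0.18 kg, sharp plain faces. Origin: centre of its underside; z up towards its top; x towards the rear of the rack. Starts standing in the row of the rack, at any of the five places. When it leans forward on the rest bar its z axis leans to the rack's -x.
- case4: Slide case: closed grey plastic box with a lid seam, 46 mm (its x) by 40 mm (its y) by 110 mm tall (its z), about 0.18 kg, sharp plain faces. Origin: centre of its underside; z up towards its top; x towards the rear of the rack. Starts standing in the row of the rack, at any of the five places. When it leans forward on the rest bar its z axis leans to the rack's -x.
- case5: Slide case like the others (46 x 40 x 110 mm, origin centre of underside), standing in the tray from the start, its 46 mm side across the tray.
- lens_box: Bystander in the row of the rack, at any of the five places: shorter grey box, 46 x 40 mm, 76 mm tall with a 4 mm round button on top. Not a slide case. Origin: centre of its underside.
- oil: Bystander, loose on the table: brown bottle 28 mm across, 65 mm tall. Leave it alone.
- dish: Bystander, loose on the table: clear round dish 60 mm across, 15 mm high, beside the tray on the robot's side. Leave it alone.
- canister: Bystander, loose on the table: black round canister 42 mm across, 60 mm tall. Leave it alone.
- driver: Bystander, loose on the table: screwdriver lying flat, 160 mm long. Leave it alone.
- beaker: Bystander, loose on the table: glass beaker 68 mm across, 90 mm tall. Leave it alone.
- mouse: Bystander, loose on the table: computer mouse. Leave it alone.
Things that resemble listed ones, but are neither listed nor needed, are in the scene too. What is shaped like the case4 but blue or red is not meant.

How it is judged (in metres and radians):
On the way, in this order (a step that is already met when the one before it is completed fails the run):
1. a first case leans forward on the rest bar (tilted 24 to 49 degrees), its foot still in the rack (((angle between case1's own z axis and vertical between 0.42 and 0.85 rad and z of case1 in the frame of rack below 0.036 m and x of case1 in the frame of rack between -0.04 and 0.03 m and y of case1 in the frame of rack between -0.115 and 0.115 m) or (angle between case2's own z axis and vertical between 0.42 and 0.85 rad and z of case2 in the frame of rack below 0.036 m and x of case2 in the frame of rack between -0.04 and 0.03 m and y of case2 in the frame of rack between -0.115 and 0.115 m) or (angle between case3's own z axis and vertical between 0.42 and 0.85 rad and z of case3 in the frame of rack below 0.036 m and x of case3 in the frame of rack between -0.04 and 0.03 m and y of case3 in the frame of rack between -0.115 and 0.115 m) or (angle between case4's own z axis and vertical between 0.42 and 0.85 rad and z of case4 in the frame of rack below 0.036 m and x of case4 in the frame of rack between -0.04 and 0.03 m and y of case4 in the frame of rack between -0.115 and 0.115 m))), for 0.2 s.
2. two cases in all stand upright in the tray, the other three upright in the rack (((horizontal distance between case1 and tray below 0.17 m and not (horizontal distance between case2 and tray below 0.17 m) and not (horizontal distance between case3 and tray below 0.17 m) and not (horizontal distance between case4 and tray below 0.17 m)) or (not (horizontal distance between case1 and tray below 0.17 m) and horizontal distance between case2 and tray below 0.17 m and not (horizontal distance between case3 and tray below 0.17 m) and not (horizontal distance between case4 and tray below 0.17 m)) or (not (horizontal distance between case1 and tray below 0.17 m) and not (horizontal distance between case2 and tray below 0.17 m) and horizontal distance between case3 and tray below 0.17 m and not (horizontal distance between case4 and tray below 0.17 m)) or (not (horizontal distance between case1 and tray below 0.17 m) and not (horizontal distance between case2 and tray below 0.17 m) and not (horizontal distance between case3 and tray below 0.17 m) and horizontal distance between case4 and tray below 0.17 m)) and x of case5 in the frame of tray between -0.055 and 0.055 m and y of case5 in the frame of tray between -0.14 and 0.14 m and z of case5 in the frame of tray between -0.005 and 0.013 m and angle between case5's own z axis and vertical below 0.12 rad and linear speed of case5 below 0.03 m/s and ((x of case1 in the frame of tray between -0.055 and 0.055 m and y of case1 in the frame of tray between -0.14 and 0.14 m and z of case1 in the frame of tray between -0.005 and 0.013 m and angle between case1's own z axis and vertical below 0.12 rad and linear speed of case1 below 0.03 m/s) or (x of case1 in the frame of rack between -0.035 and 0.035 m and y of case1 in the frame of rack between -0.115 and 0.115 m and z of case1 in the frame of rack below 0.018 m and angle between case1's own z axis and vertical below 0.12 rad and linear speed of case1 below 0.03 m/s)) and ((x of case2 in the frame of tray between -0.055 and 0.055 m and y of case2 in the frame of tray between -0.14 and 0.14 m and z of case2 in the frame of tray between -0.005 and 0.013 m and angle between case2's own z axis and vertical below 0.12 rad and linear speed of case2 below 0.03 m/s) or (x of case2 in the frame of rack between -0.035 and 0.035 m and y of case2 in the frame of rack between -0.115 and 0.115 m and z of case2 in the frame of rack below 0.018 m and angle between case2's own z axis and vertical below 0.12 rad and linear speed of case2 below 0.03 m/s)) and ((x of case3 in the frame of tray between -0.055 and 0.055 m and y of case3 in the frame of tray between -0.14 and 0.14 m and z of case3 in the frame of tray between -0.005 and 0.013 m and angle between case3's own z axis and vertical below 0.12 rad and linear speed of case3 below 0.03 m/s) or (x of case3 in the frame of rack between -0.035 and 0.035 m and y of case3 in the frame of rack between -0.115 and 0.115 m and z of case3 in the frame of rack below 0.018 m and angle between case3's own z axis and vertical below 0.12 rad and linear speed of case3 below 0.03 m/s)) and ((x of case4 in the frame of tray between -0.055 and 0.055 m and y of case4 in the frame of tray between -0.14 and 0.14 m and z of case4 in the frame of tray between -0.005 and 0.013 m and angle between case4's own z axis and vertical below 0.12 rad and linear speed of case4 below 0.03 m/s) or (x of case4 in the frame of rack between -0.035 and 0.035 m and y of case4 in the frame of rack between -0.115 and 0.115 m and z of case4 in the frame of rack below 0.018 m and angle between case4's own z axis and vertical below 0.12 rad and linear speed of case4 below 0.03 m/s))), for 0.2 s.
3. another case leans forward on the rest bar (tilted 24 to 49 degrees), its foot still in the rack (((angle between case1's own z axis and vertical between 0.42 and 0.85 rad and z of case1 in the frame of rack below 0.036 m and x of case1 in the frame of rack between -0.04 and 0.03 m and y of case1 in the frame of rack between -0.115 and 0.115 m) or (angle between case2's own z axis and vertical between 0.42 and 0.85 rad and z of case2 in the frame of rack below 0.036 m and x of case2 in the frame of rack between -0.04 and 0.03 m and y of case2 in the frame of rack between -0.115 and 0.115 m) or (angle between case3's own z axis and vertical between 0.42 and 0.85 rad and z of case3 in the frame of rack below 0.036 m and x of case3 in the frame of rack between -0.04 and 0.03 m and y of case3 in the frame of rack between -0.115 and 0.115 m) or (angle between case4's own z axis and vertical between 0.42 and 0.85 rad and z of case4 in the frame of rack below 0.036 m and x of case4 in the frame of rack between -0.04 and 0.03 m and y of case4 in the frame of rack between -0.115 and 0.115 m))), for 0.2 s.
At the end, for the whole second after the job is handed in: Exactly three slide cases (the one that was there and two from the rack) stand on the tray floor inside its walls, and the other two cases and the shorter box stand in the rack on its floor, all upright within 7 degrees and at rest (((horizontal distance between each of case1, case2 and tray below 0.17 m and not (horizontal distance between case3 and tray below 0.17 m) and not (horizontal distance between case4 and tray below 0.17 m)) or (horizontal distance between each of case1, case3 and tray below 0.17 m and not (horizontal distance between case2 and tray below 0.17 m) and not (horizontal distance between case4 and tray below 0.17 m)) or (horizontal distance between each of case1, case4 and tray below 0.17 m and not (horizontal distance between case2 and tray below 0.17 m) and not (horizontal distance between case3 and tray below 0.17 m)) or (not (horizontal distance between case1 and tray below 0.17 m) and horizontal distance between each of case2, case3 and tray below 0.17 m and not (horizontal distance between case4 and tray below 0.17 m)) or (not (horizontal distance between case1 and tray below 0.17 m) and horizontal distance between each of case2, case4 and tray below 0.17 m and not (horizontal distance between case3 and tray below 0.17 m)) or (not (horizontal distance between case1 and tray below 0.17 m) and not (horizontal distance between case2 and tray below 0.17 m) and horizontal distance between each of case3, case4 and tray below 0.17 m)) and x of case5 in the frame of tray between -0.055 and 0.055 m and y of case5 in the frame of tray between -0.14 and 0.14 m and z of case5 in the frame of tray between -0.005 and 0.013 m and angle between each of case5, lens_box's own z axis and vertical below 0.12 rad and linear speed of each of case5, lens_box below 0.03 m/s and ((x of case1 in the frame of tray between -0.055 and 0.055 m and y of case1 in the frame of tray between -0.14 and 0.14 m and z of case1 in the frame of tray between -0.005 and 0.013 m and angle between case1's own z axis and vertical below 0.12 rad and linear speed of case1 below 0.03 m/s) or (x of case1 in the frame of rack between -0.035 and 0.035 m and y of case1 in the frame of rack between -0.115 and 0.115 m and z of case1 in the frame of rack below 0.018 m and angle between case1's own z axis and vertical below 0.12 rad and linear speed of case1 below 0.03 m/s)) and ((x of case2 in the frame of tray between -0.055 and 0.055 m and y of case2 in the frame of tray between -0.14 and 0.14 m and z of case2 in the frame of tray between -0.005 and 0.013 m and angle between case2's own z axis and vertical below 0.12 rad and linear speed of case2 below 0.03 m/s) or (x of case2 in the frame of rack between -0.035 and 0.035 m and y of case2 in the frame of rack between -0.115 and 0.115 m and z of case2 in the frame of rack below 0.018 m and angle between case2's own z axis and vertical below 0.12 rad and linear speed of case2 below 0.03 m/s)) and ((x of case3 in the frame of tray between -0.055 and 0.055 m and y of case3 in the frame of tray between -0.14 and 0.14 m and z of case3 in the frame of tray between -0.005 and 0.013 m and angle between case3's own z axis and vertical below 0.12 rad and linear speed of case3 below 0.03 m/s) or (x of case3 in the frame of rack between -0.035 and 0.035 m and y of case3 in the frame of rack between -0.115 and 0.115 m and z of case3 in the frame of rack below 0.018 m and angle between case3's own z axis and vertical below 0.12 rad and linear speed of case3 below 0.03 m/s)) and ((x of case4 in the frame of tray between -0.055 and 0.055 m and y of case4 in the frame of tray between -0.14 and 0.14 m and z of case4 in the frame of tray between -0.005 and 0.013 m and angle between case4's own z axis and vertical below 0.12 rad and linear speed of case4 below 0.03 m/s) or (x of case4 in the frame of rack between -0.035 and 0.035 m and y of case4 in the frame of rack between -0.115 and 0.115 m and z of case4 in the frame of rack below 0.018 m and angle between case4's own z axis and vertical below 0.12 rad and linear speed of case4 below 0.03 m/s)) and x of lens_box in the frame of rack between -0.035 and 0.035 m and y of lens_box in the frame of rack between -0.115 and 0.115 m and z of lens_box in the frame of rack below 0.018 m); the robot touches nothing.
It fails at once if a slide case is knocked over flat (angle between any of case1, case2, case3, case4, case5's own z axis and vertical above 1 rad).
It fails at once if a slide case is let go over the tray more than about 20 mm above its floor ((x of case1 in the frame of tray between -0.055 and 0.055 m and y of case1 in the frame of tray between -0.14 and 0.14 m and z of case1 in the frame of tray above 0.027 m and contact force between the fingers and case1 below 0.02 N) or (x of case2 in the frame of tray between -0.055 and 0.055 m and y of case2 in the frame of tray between -0.14 and 0.14 m and z of case2 in the frame of tray above 0.027 m and contact force between the fingers and case2 below 0.02 N) or (x of case3 in the frame of tray between -0.055 and 0.055 m and y of case3 in the frame of tray between -0.14 and 0.14 m and z of case3 in the frame of tray above 0.027 m and contact force between the fingers and case3 below 0.02 N) or (x of case4 in the frame of tray between -0.055 and 0.055 m and y of case4 in the frame of tray between -0.14 and 0.14 m and z of case4 in the frame of tray above 0.027 m and contact force between the fingers and case4 below 0.02 N)).
It fails at once if the shorter box is tipped over or taken out of the row (tilted beyond 17 degrees or moved over 30 mm) (angle between lens_box's own z axis and vertical above 0.3 rad or distance of lens_box from where it was at the start of the episode above 0.03 m).
It fails at once if a bystander on the table is pushed more than 25 mm (distance of any of oil, dish, canister, driver, beaker, mouse from where it was at the start of the episode above 0.025 m).
It also fails if it takes over 72 s, if anything falls off the work surface, if the arm or the gripper's body presses on something with over 40 N, if the wrist force passes 120 N, or if a joint passes its speed limit or range.

## Working session

There is one attempt and no reset: what is moved stays moved. The work goes in short steps, Python scripts to look and compute and a shell command to move; the robot and the scene stay as the last step left them, time stands still between calls to the robot, and variables do not carry over. Pictures are saved under pics/ and viewed, and the job is handed in when it is done.

```bash
mkdir -p pics; ls
cat > h.py <<'E'
import numpy as np, cv2
from plant import r
from scipy.spatial.transform import Rotation as Ro
def K(n):
    p=r.camera_params(n); f=192/np.tan(np.radians(p['vfov'])/2)
    return np.array([[f,0,p['cx']],[0,f,p['cy']],[0,0,1.]]),np.array(p['distortion'],float),np.array(p['R']),np.array(p['t'])
def ray(n,uv,P=None):
    k,d,R,t=P or K(n)
    u=cv2.undistortPoints(np.array(uv,float).reshape(-1,1,2),k,d).reshape(-1,2)
    v=np.c_[u,np.ones(len(u))]@R
    return -R.T@t, v/np.linalg.norm(v,axis=1)[:,None]
def atz(n,uv,z,P=None):
    c,v=ray(n,uv,P); return c+v*((z-c[2])/v[:,2])[:,None]
def proj(n,X,P=None):
    k,d,R,t=P or K(n)
    return cv2.projectPoints(np.array(X,float).reshape(-1,1,3),cv2.Rodrigues(R)[0],t,k,d)[0].reshape(-1,2)
def tri(obs): # list of (c,v)
    A=0;b=0
    for c,v in obs:
        M=np.eye(3)-np.outer(v,v);A=A+M;b=b+M@c
    x=np.linalg.solve(A,b); return x,[np.linalg.norm((np.eye(3)-np.outer(v,v))@(x-c)) for c,v in obs]
def save(n,name,im=None):
    im=r.capture(n) if im is None else im
    cv2.imwrite('pics/'+name+'.png',cv2.cvtColor(im,cv2.COLOR_RGB2BGR)); return im
E
python3 - <<'E'
from h import *
for n in ['scene','top','wrist']:
    save(n,n+'0'); p=r.camera_params(n); print(n,p['vfov'],p['distortion'],-np.array(p['R']).T@p['t'])
    for t in ['case1','rack','tray','lens_box','rack_lip','rest_bar','lamp_bar','oil','dish','canister','driver','beaker','mouse']:
        print(t,[(np.round(d['xy']).tolist(),round(d['p'],2)) for d in r.recognise(t,n)])
print(r.get_state())
E
```

```text
pics
scene 46.90997122268601 [-0.02412051  0.          0.          0.          0.        ] [1.1731769  0.85472512 1.57542352]
case1 [([298.0, 297.0], 0.79), ([291.0, 256.0], 0.76), ([223.0, 176.0], 0.59), ([204.0, 154.0], 0.51), ([316.0, 274.0], 0.51), ([281.0, 243.0], 0.38)]
rack [([267.0, 247.0], 0.73)]
tray [([224.0, 176.0], 0.91)]
lens_box [([218.0, 117.0], 0.55), ([281.0, 242.0], 0.18)]
rack_lip [([263.0, 250.0], 0.88)]
rest_bar [([266.0, 250.0], 0.97)]
lamp_bar [([262.0, 250.0], 0.9)]
oil [([227.0, 218.0], 0.56)]
dish []
canister [([203.0, 238.0], 0.42), ([263.0, 248.0], 0.35)]
driver [([347.0, 290.0], 0.67)]
beaker [([186.0, 135.0], 0.84)]
mouse [([218.0, 117.0], 0.63)]
top 52.705447355933146 [0.00906278 0.         0.         0.         0.        ] [0.37387832 0.00617821 1.37646464]
case1 [([127.0, 179.0], 0.78), ([161.0, 196.0], 0.72), ([198.0, 192.0], 0.71), ([340.0, 206.0], 0.71), ([175.0, 194.0], 0.7), ([127.0, 211.0], 0.68), ([186.0, 194.0], 0.65)]
rack [([184.0, 178.0], 0.85), ([404.0, 263.0], 0.46), ([174.0, 196.0], 0.35), ([197.0, 193.0], 0.33)]
tray [([314.0, 210.0], 
[... 707 characters left out ...]
, 33.0], 0.77)]
beaker []
mouse []
{'time_s': 2.1, 'joints': array([ 8.11349284e+01,  2.05444186e+01,  6.81074230e-01,  6.09929832e-04,
       -7.01332774e+01, -1.65065380e+01]), 'qd': array([ 0.09051575, -0.03971799,  0.0473943 , -0.06260091, -0.01380892,
       -0.0523077 ]), 'joint_torque': array([-1.34032587e-05, -5.82367480e+01,  2.93296677e+01,  7.00267509e+00,
        1.25170252e-02, -2.91973004e-05]), 'tcp_pos': array([0.28924554, 0.60987345, 0.22657836]), 'eef_rot': array([-1.79996598e+02,  4.09815541e-04, -2.53714024e+01]), 'contact_force': array([ 0.94312872, -0.04122663, -0.15183214]), 'moment': array([ 0.00602532,  0.02107019, -0.03106965]), 'gripper_width': 0.08775217006477443}
```

View pics/scene0.png

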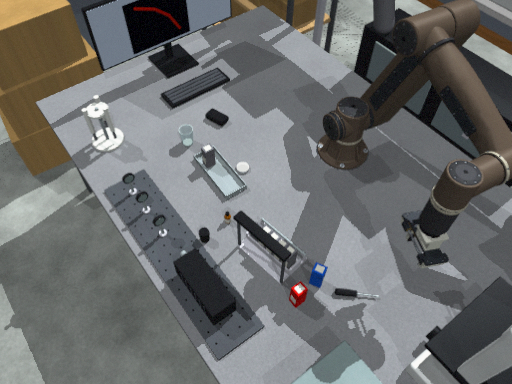

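View pics/top0.png

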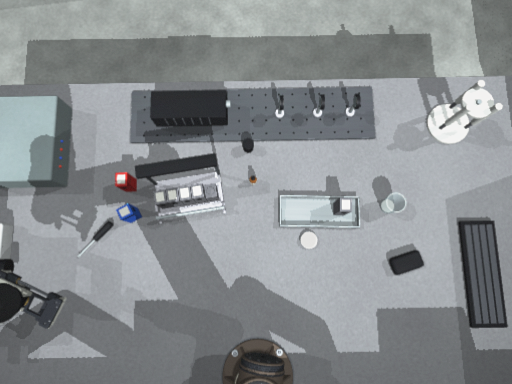

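Run:
```python
import cv2
a=cv2.imread('pics/top0.png')[130:250,90:360]; cv2.imwrite('pics/top0c.png',cv2.resize(a,None,fx=2.9,fy=2.9,interpolation=cv2.INTER_CUBIC))
a=cv2.imread('pics/scene0.png')[110:330,170:370]; cv2.imwrite('pics/scene0c.png',cv2.resize(a,None,fx=2.7,fy=2.7,interpolation=cv2.INTER_CUBIC))
```

```text
(no output)
```

View pics/top0c.png

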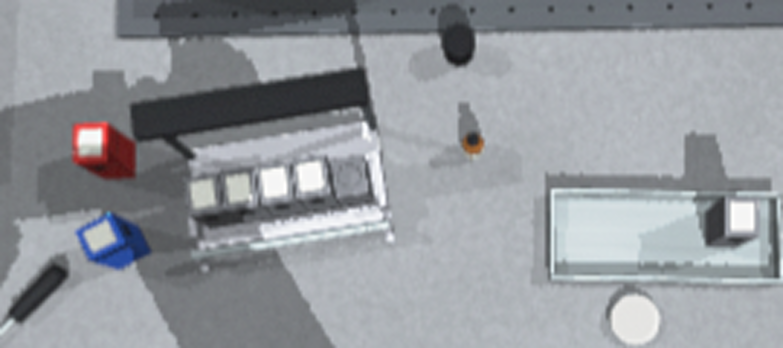

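View pics/scene0c.png

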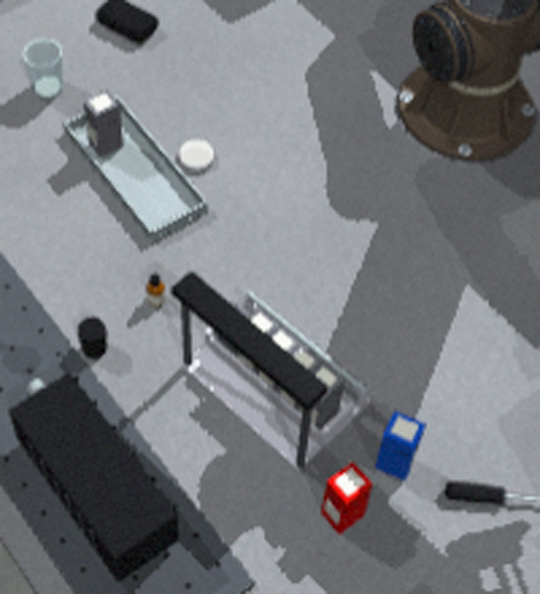

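Run:
```python
from h import *
print(atz('top',[[160,196],[172.5,194],[185,193],[198,191.5]],0.12).round(4))
print('lens',atz('top',[[211,190]],0.09).round(4))
print('tray',atz('top',[[314,210]],0.028).round(4),'corners',atz('top',[[279,195],[280,227],[360,229],[359,196]],0.028).round(3).tolist())
print('c5',atz('top',[[345,206]],0.115).round(4))
print('oil,dish,blue,red',atz('top',[[252,180],[309,240],[127,211],[123,179]],0.05).round(3).tolist())
k,d,R,t=K('wrist');print('wrist view dir',R[2],R[0]); 
c,v=ray('scene',[[298,297]]);
for uv,uv2 in [((198,191.5),(279,242))]:
    pass
```

```text
[[0.5876 0.3076 0.12  ]
 [0.5936 0.2667 0.12  ]
 [0.5961 0.2256 0.12  ]
 [0.6004 0.1829 0.12  ]]
lens [[0.6101 0.1433 0.09  ]]
tray [[ 0.5437 -0.2109  0.028 ]] corners [[0.599, -0.09, 0.028], [0.486, -0.09, 0.028], [0.474, -0.367, 0.028], [0.59, -0.372, 0.028]]
c5 [[ 0.5441 -0.2992  0.115 ]]
oil,dish,blue,red [[0.65, 0.004, 0.05], [0.438, -0.186, 0.05], [0.549, 0.437, 0.05], [0.662, 0.455, 0.05]]
wrist view dir [-0.26405374  0.12540727 -0.95632036] [-4.28281367e-01 -9.03645401e-01 -2.45106836e-04]
```

```bash
cat >> h.py <<'E'
def go(pos,rpy):
    s=r.get_state(); R0=Ro.from_euler('xyz',s['eef_rot'],degrees=True); R1=Ro.from_euler('xyz',rpy,degrees=True)
    d=R0.inv().apply(np.array(pos)-s['tcp_pos']); w=(R0.inv()*R1).as_rotvec()
    print('shift',d.round(4),'rotvec',w.round(4),'rows>=',np.linalg.norm(d)/.0417,np.degrees(np.linalg.norm(w))/7.16)
    print('shift if rotated first',R1.inv().apply(np.array(pos)-s['tcp_pos']).round(4))
E
python3 -m inch '.0297 .018 -.0053 0 0 0 0; .0297 .018 -.0053 0 0 0 0; .0297 .018 -.0053 0 0 0 0; .0297 .018 -.0053 0 0 0 0; .0297 .018 -.0053 0 0 0 0; .0297 .018 -.0053 0 0 0 0; .0297 .018 -.0053 0 0 0 0; .0297 .018 -.0053 0 0 0 0; .0297 .018 -.0053 0 0 0 0; .0297 .018 -.0053 0 0 0 0; 0 0 0 0 0 -.1096 0; 0 0 0 0 0 -.1096 0; 0 0 0 0 0 -.1096 0; 0 0 0 0 0 -.1096 0; 0 0 0 0 0 -.1096 0; 0 0 0 0 0 0 0; 0 0 0 0 0 0 0' 20
python3 - <<'E'
from h import *
print(r.get_state()['tcp_pos'],r.get_state()['eef_rot'])
import pickle
P=K('wrist'); im=save('wrist','w1'); pickle.dump(P,open('P1.pkl','wb'))
for t in ['case1','lens_box','rest_bar','rack_lip','lamp_bar']:
    print(t,[(np.round(d['xy'],1).tolist(),round(d['p'],2)) for d in r.recognise(t,'wrist')])
E
```

```text
time_s: 3.52
tcp_pos: [0.4805, 0.3199, 0.2796]
eef_rot: [-180.0, -0.0, 5.8]
contact_force: [-0.4, 0.6, 0.4]
gripper_width: 0.0006
[0.48045316 0.31993067 0.27960468] [-1.79998906e+02 -2.26831140e-03  5.83026042e+00]
case1 [([322.1, 55.8], 0.94), ([153.3, 95.4], 0.93), ([414.5, 53.8], 0.81), ([331.1, 83.2], 0.71), ([161.2, 9.2], 0.7), ([279.6, 60.0], 0.68), ([370.9, 51.9], 0.57)]
lens_box [([451.5, 53.7], 0.84)]
rest_bar [([333.0, 83.8], 0.9)]
rack_lip [([334.7, 84.0], 0.71)]
lamp_bar [([335.0, 81.7], 0.95)]
```

View pics/w1.png

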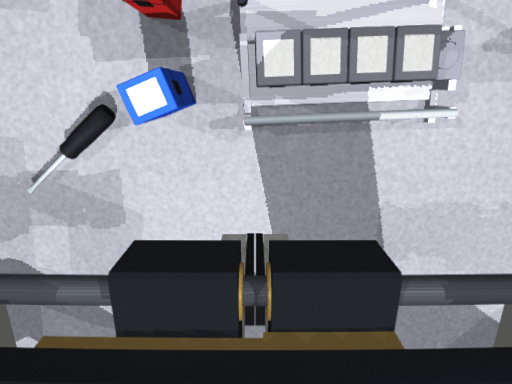

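```bash
python3 -m inch '.03 .03 0 0 0 0 0; .03 .03 0 0 0 0 0; 0 0 0 0 0 0 0; 0 0 0 0 0 0 0'
python3 - <<'E'
from h import *
import pickle
P=K('wrist'); im=save('wrist','w2'); pickle.dump(P,open('P2.pkl','wb'))
a=cv2.imread('pics/w1.png')[5:135,230:480]; cv2.imwrite('pics/w1c.png',cv2.resize(a,None,fx=3.2,fy=3.2,interpolation=cv2.INTER_CUBIC))
a=cv2.imread('pics/w2.png'); cv2.imwrite('pics/w2c.png',cv2.resize(a[40:230,150:400],None,fx=3.1,fy=3.1,interpolation=cv2.INTER_CUBIC))
E
```

```text
time_s: 4.15
tcp_pos: [0.5464, 0.2661, 0.2789]
eef_rot: [180.0, 0.0, 5.8]
contact_force: [-0.5, -0.0, 0.4]
gripper_width: 0.001
```

View pics/w2.png

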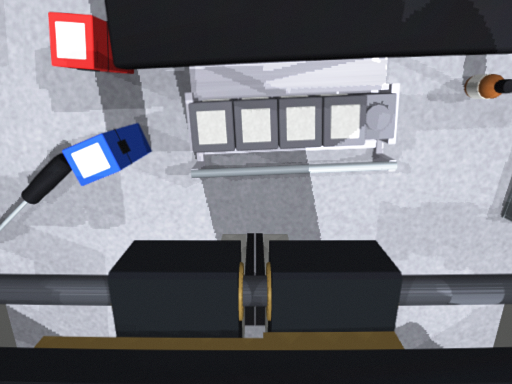

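View pics/w1c.png

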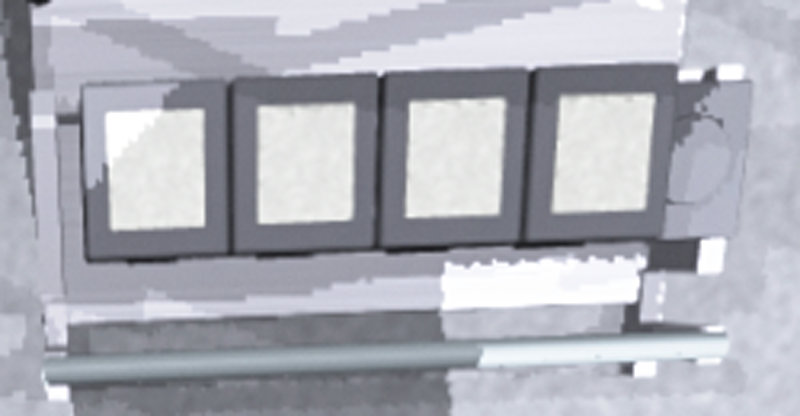

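View pics/w2c.png

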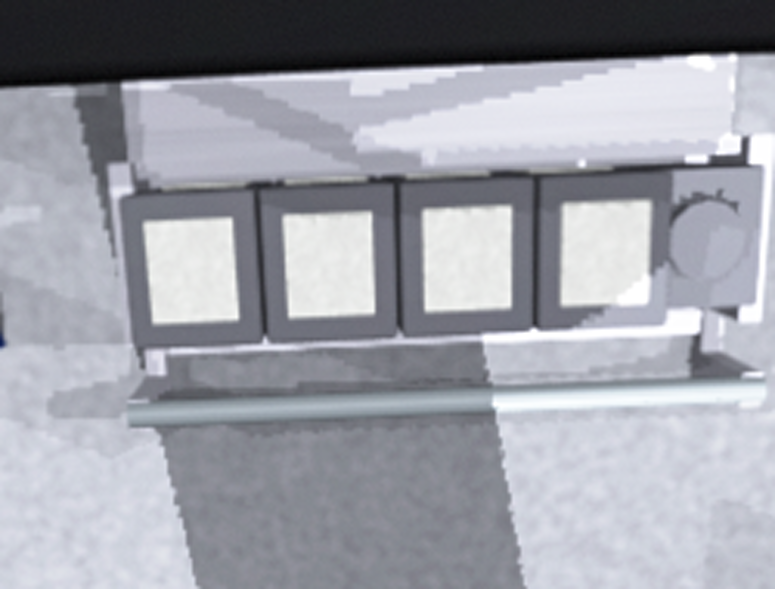

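```bash
cat > fit.py <<'E'
from h import *
import pickle
P1=pickle.load(open('P1.pkl','rb'));P2=pickle.load(open('P2.pkl','rb'))
A=np.array([[(107,112),(203,108),(206,225),(111,230)],[(257,104),(354,101),(353,219),(257,223)],[(408,98),(505,96),(501,215),(406,218)],[(556,94),(655,93),(652,210),(553,213)]],float)
B=np.array([[(144,218),(233,215),(240,320),(151,325)],[(285,212),(373,209),(377,315),(288,318)],[(422,206),(510,204),(513,309),(424,313)],[(560,201),(648,199),(651,303),(561,306)]],float)
A=(A+.5)/3.2-.5+[230,5]; B=(B+.5)/3.1-.5+[150,40]
X=[]
for i in range(4):
    q=[]
    for j in range(4):
        c1,v1=ray('',A[i,j],P1);c2,v2=ray('',B[i,j],P2); q.append(tri([(c1,v1[0]),(c2,v2[0])])[0])
    q=np.array(q); X.append(q.mean(0)); print(i,q.mean(0).round(4),'w',np.linalg.norm(q[0]-q[1]).round(4),'h',np.linalg.norm(q[1]-q[2]).round(4))
# at fixed z=.12
for n,C,P in(('1',A,P1),('2',B,P2)): print(n,atz('',C.mean(1),.12,P).round(4).tolist())
X=np.array(X);
from scipy.optimize import least_squares
ys=np.array([.082,.041,0,-.041])
def f(p):
    R=np.array([[-np.sin(p[2]),np.cos(p[2])]]);W=np.c_[p[:2]+ys[:,None]*R,np.full(4,p[3])]
    return np.r_[(proj('',W,P1)-A.mean(1)).ravel(),(proj('',W,P2)-B.mean(1)).ravel()]
s=least_squares(f,[.597,.225,.1,.12]);print(s.x,np.degrees(s.x[2]),'res',f(s.x).round(2))
bl=[[45,372],[725,342]];b2=[[130,413],[763,387]]
bl=(np.array(bl)+.5)/3.2-.5+[230,5];b2=(np.array(b2)+.5)/3.1-.5+[150,40]
for j in range(2):
    c1,v1=ray('',bl[j],P1);c2,v2=ray('',b2[j],P2);x=tri([(c1,v1[0]),(c2,v2[0])])
    p=s.x;d=x[0][:2]-p[:2];print('bar',x[0].round(4),'rack',d@[np.cos(p[2]),np.sin(p[2])],d@[-np.sin(p[2]),np.cos(p[2])])
E
python3 fit.py
```

```text
0 [0.5882 0.3096 0.1217] w 0.0262 h 0.0307
1 [0.5941 0.2691 0.1207] w 0.0261 h 0.0308
2 [0.5998 0.2289 0.1221] w 0.0257 h 0.0307
3 [0.6056 0.1885 0.1223] w 0.0255 h 0.0302
1 [[0.5883, 0.3095, 0.12], [0.5944, 0.2691, 0.12], [0.6002, 0.2283, 0.12], [0.606, 0.1873, 0.12]]
2 [[0.5882, 0.3099, 0.12], [0.5941, 0.2689, 0.12], [0.5998, 0.2287, 0.12], [0.6058, 0.188, 0.12]]
[0.60002613 0.22860949 0.14335861 0.12113666] 8.21384331053738 res [-0.25 -0.11  0.14  0.2   0.    0.07 -0.23 -0.09  0.05 -0.01 -0.28  0.
  0.24 -0.07  0.33  0.02]
bar [0.5247 0.3367 0.0542] rack -0.05908313208003071 0.1177772091759964
bar [0.56   0.1047 0.0599] rack -0.0573586667291724 -0.11689093171813476
```

```bash
cat >> h.py <<'E'
O=np.array([.600,.2286,0]); YAW=8.2
def rk(x,y,z): return O+Ro.from_euler('z',YAW,degrees=True).apply([x/1e3,y/1e3,z/1e3])
def inrk(p): return Ro.from_euler('z',-YAW,degrees=True).apply(np.array(p)-O)*1e3
E
python3 - <<'E'
from h import *
print(rk(3,92,170)); go(rk(3,92,170),[180,-35,8.2])
E
```

```text
[0.58984747 0.3200873  0.17      ]
shift [ 0.0495 -0.0485  0.1091] rotvec [ 0.0127  0.6114 -0.0391] rows>= 3.0987903313201035 4.9037272507794025
shift if rotated first [-0.0206 -0.0464  0.1188]
```

```bash
python3 -m inch '0 0 0 .0021 .1019 -.0065 0; 0 0 0 .0021 .1019 -.0065 0; 0 0 0 .0021 .1019 -.0065 0; 0 0 0 .0021 .1019 -.0065 0; 0 0 0 .0021 .1019 -.0065 0; 0 0 0 .0021 .1019 -.0065 0; -.005 -.0116 .0297 0 0 0 0; -.005 -.0116 .0297 0 0 0 0; -.005 -.0116 .0297 0 0 0 0; -.005 -.0116 .0297 0 0 0 0; 0 0 0 0 0 0 0; 0 0 0 0 0 0 0'
python3 - <<'E'
from h import *
s=r.get_state(); print(inrk(s['tcp_pos']),s['eef_rot']); go(rk(43,92,113.4),[180,-35,8.2])
save('scene','s1'); save('wrist','w3')
E
```

```text
time_s: 5.2
tcp_pos: [0.5891, 0.3104, 0.1838]
eef_rot: [179.6, -33.1, 7.9]
contact_force: [0.9, -1.5, 0.9]
gripper_width: 0.0005
[  0.90727415  82.51697354 183.79449505] [179.56639839 -33.09023843   7.85866525]
shift [-0.0032 -0.0104  0.0819] rotvec [ 0.0109  0.0334 -0.0048] rows>= 1.979995053442226 0.28339933725858407
shift if rotated first [-0.0059 -0.0095  0.0818]
```

View pics/w3.png

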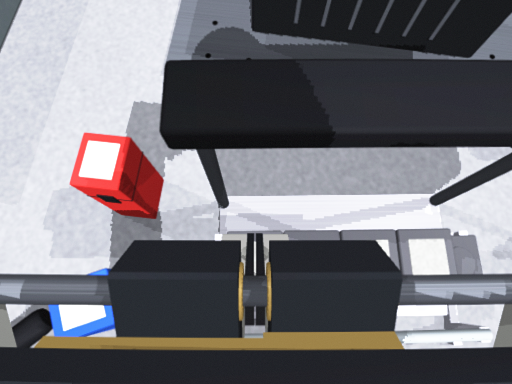

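View pics/s1.png

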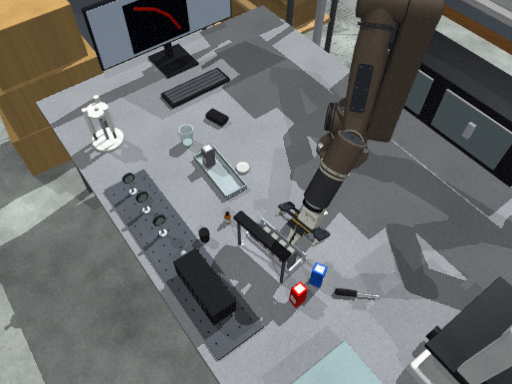

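```bash
python3 -m inch '0 0 0 .0109 .0334 -.0048 0; -.003 -.0095 .0 0 0 0 0; 0 0 .018 0 0 0 0; 0 0 .018 0 0 0 0; 0 0 .018 0 0 0 0; 0 0 0 0 0 0 0; 0 0 0 0 0 0 0'
python3 - <<'E'
from h import *
s=r.get_state(); print(inrk(s['tcp_pos']),s['eef_rot']); go(rk(43,92,113.4),[180,-35,8.2])
E
```

```text
time_s: 5.88
tcp_pos: [0.6168, 0.3299, 0.1557]
eef_rot: [179.2, -33.2, 8.0]
contact_force: [0.6, 0.2, 1.2]
gripper_width: 0.0006
[ 31.07851221  97.88299194 155.71198506] [179.23449069 -33.1807571    7.97978618]
shift [-0.0132  0.0053  0.042 ] rotvec [ 0.0155  0.0318 -0.003 ] rows>= 1.0635797230391615 0.2839379245842401
shift if rotated first [-0.0145  0.0059  0.0415]
```

```bash
python3 -m inch '0 0 0 0 0 0 0; 0 0 0 0 0 0 0'; python3 -c "
from plant import r;s=r.get_state();print(s['joints'],s['qd'],s['joint_torque'])"
```

```text
time_s: 6.05
tcp_pos: [0.6162, 0.3297, 0.1561]
eef_rot: [179.2, -33.2, 8.0]
contact_force: [-0.1, 0.3, 0.8]
gripper_width: 0.0004
[ 34.68716268  11.69176241 -49.70308503  95.3241178  -15.00025701
 -28.35777007] [-0.48911428 -0.06897688 -0.10619467  0.82330034  0.16359325 -0.30019173] [ 2.09674757e-02 -3.93025625e+01  2.31318247e+01 -8.04706360e-03
 -9.21249278e-01  1.47692004e-03]
```

```bash
cat >> h.py <<'E'
import json
def log():
    s=r.get_state(); open('log.txt','a').write(json.dumps([list(s['joints']),list(s['tcp_pos']),list(s['eef_rot'])])+'\n')
    print('rk',inrk(s['tcp_pos']).round(1),s['eef_rot'].round(2),'q',s['joints'].round(1),'F',s['contact_force'].round(1),'w',round(s['gripper_width'],4),'t',s['time_s'])
E
cat > log.txt <<'E'
[[81.1349,20.5444,0.6811,0.0006,-70.1333,-16.5065],[0.28924554,0.60987345,0.22657836],[-179.9966,0.0004,-25.3714]]
E
python3 -c "
from h import *
log();go(rk(8,92,165),[180,-27,8.2])"
```

```text
rk [ 30.5  97.7 156.1] [179.23 -33.22   8.04] q [ 34.7  11.7 -49.7  95.3 -15.  -28.4] F [-0.1  0.3  0.8] w 0.0004 t 6.05
shift [-0.0139  0.006  -0.0197] rotvec [ 0.0149 -0.1085 -0.0031] rows>= 0.5960915472926289 0.8766093646232155
shift if rotated first [-0.016   0.0057 -0.0181]
```

```bash
python3 -m inch '-.0139 .006 -.0197 0 0 0 0; 0 0 0 0 0 0 0'; python3 -c "
from h import *
log()"
python3 -m inch '0 0 0 .0075 -.054 -.0015 0; 0 0 0 .0075 -.054 -.0015 0; 0 0 0 0 0 0 0; 0 0 0 0 0 0 0';python3 -c "
from h import *
log();go(rk(8,92,165),[180,-27,8.2])"
```

```text
time_s: 6.22
tcp_pos: [0.5932, 0.3191, 0.1652]
eef_rot: [179.2, -33.2, 8.0]
contact_force: [-1.3, -0.3, -0.7]
gripper_width: 0.0007
rk [  6.2  90.6 165.2] [179.2  -33.19   8.01] q [ 36.9   9.  -51.9  91.  -16.1 -26. ] F [-1.3 -0.3 -0.7] w 0.0007 t 6.2167
time_s: 6.55
tcp_pos: [0.6027, 0.3209, 0.1705]
eef_rot: [179.4, -30.8, 8.0]
contact_force: [0.3, 0.7, 0.2]
gripper_width: 0.0003
rk [ 15.8  90.9 170.5] [179.41 -30.8    8.01] q [ 43.2   9.9 -48.   70.4 -18.8 -10.7] F [0.3 0.7 0.2] w 0.0003 t 6.55
shift [-0.0095 -0.001   0.0007] rotvec [ 0.0119 -0.0663 -0.0033] rows>= 0.23016587181768347 0.5398273933477449
shift if rotated first [-0.0094 -0.0011  0.0013]
```

```bash
cat > kin.py <<'E'
from h import *
from scipy.optimize import least_squares
def Rr(ax,a): return Ro.from_euler(ax,a,degrees=True)
SG=[1,1,-1,1,1,1]
def fk(q,p,sg=SG):
    # forearm along +x at zero; tool along +x then
    o1=p[0:3];o2=p[3:6];o3=p[6:9];o5=p[9:12];
    q=np.array(q)*sg
    R1=Rr('z',q[0]);R2=R1*Rr('y',q[1]);R3=R2*Rr('y',q[2]);R4=R3*Rr('x',q[3]);R5=R4*Rr('y',-q[4]);R6=R5*Rr('x',q[5])
    return R1.apply(o1)+R2.apply(o2)+R4.apply(o3)+R6.apply([p[9],0,0])+R5.apply([0,p[10],0]), R6
def load():
    D=[json.loads(l) for l in open('log.txt')]; return D
E
python3 - <<'E'
from kin import *
import itertools
D=load(); print(len(D))
best=[]
for s4,s5,s6 in itertools.product([1,-1],repeat=3):
    sg=[1,1,-1,s4,s5,s6]
    E=[fk(d[0],np.zeros(12),sg)[1].inv()*Ro.from_euler('xyz',d[2],degrees=True) for d in D]
    best.append((max((E[0].inv()*e).magnitude() for e in E),sg,E[0].as_matrix().round(2).tolist()))
best.sort(key=lambda b:b[0]);print(best[:2])
E
```

```text
4
[(5.648230349611567e-07, [1, 1, -1, -1, 1, -1], [[-0.0, -0.0, 1.0], [-1.0, 0.0, -0.0], [-0.0, -1.0, -0.0]]), (0.4136872984313042, [1, 1, -1, -1, 1, 1], [[-0.0, -0.0, 1.0], [-0.84, 0.54, -0.0], [-0.54, -0.84, -0.0]])]
```

```bash
cat >> kin.py <<'E'
SG[:]=[1,1,-1,-1,1,-1]
MT=np.array([[0,0,1.],[-1,0,0],[0,-1,0]])
# params v: d1,L2,L3,a3,d6,e
def full(v): return np.r_[0,0,v[0], 0,0,v[1], v[2],0,v[3], v[4],v[5],0]
def fitk():
    D=load()
    f=lambda v: np.concatenate([fk(d[0],full(v))[0]-d[1] for d in D])
    best=None
    for L2 in (.4,.6,.8):
        s=least_squares(f,[.3,L2,.6,0,.3,.19],x_scale=.1); 
        if best is None or s.cost<best.cost: best=s
    return best.x,np.abs(best.fun).max()
LO=np.array([-176.03,-82.01,-58.28,-173.87,-174.79,-173.66]);HI=np.array([176.03,121.73,71.71,95.51,-.11,173.66])
def ik(pos,rpy,q0,v):
    Rt=Ro.from_euler('xyz',rpy,degrees=True)
    def f(q):
        p,R=fk(q,full(v)); return np.r_[(p-pos)*10,((R*Ro.from_matrix(MT)).inv()*Rt).as_rotvec()*3]
    s=least_squares(f,np.clip(q0,LO+.1,HI-.1),bounds=(LO,HI),x_scale=30); 
    return s.x,np.abs(s.fun).max()
E
python3 - <<'E'
from kin import *
print(fitk())
E
```

```text
(array([ 1.98797837e-01,  6.01602051e-01,  4.63599202e-01,  1.30351107e-07,
        3.78041518e-01, -1.91799757e-01]), np.float64(6.512268624359052e-08))
```

```bash
cat >> kin.py <<'E'
def best(pos,rpy,v,n=12,q0=None):
    rng=np.random.default_rng(0); out=[]
    seeds=[q0] if q0 is not None else []
    seeds+=[np.array([30,10,-40,0,-40,0])+rng.normal(0,1,6)*[30,25,25,60,30,60] for _ in range(n)]
    for s in seeds:
        q,e=ik(pos,rpy,s,v)
        if e<1e-4 and not any(np.abs(q-o).max()<.5 for o in out): out.append(q)
    return out
E
python3 - <<'E'
from kin import *
v=fitk()[0]
for ln in (20,25,28,31,35):
  for nm,P in (('tip0',(40,92,112)),('tip1',(-18,92,112)),('grasp',(-50,82,88)),('lift',(-60,82,190)),('grasp2',(-50,41,88))):
    print(ln,nm,[q.round(0).tolist() for q in best(rk(*P),[180,-ln,8.2],v)])
for rp in ([180,10,8.2],[180,15,0],[180,10,0]):
  print(rp,[q.round(0).tolist() for q in best(np.array([.535,-.16,.09]),rp,v)])
E
```

```text
20 tip0 [[48.0, 19.0, -32.0, 29.0, -27.0, 25.0]]
20 tip1 [[51.0, 15.0, -40.0, 34.0, -25.0, 17.0]]
20 grasp [[50.0, 13.0, -48.0, 45.0, -19.0, 6.0]]
20 lift [[56.0, 6.0, -36.0, 25.0, -37.0, 23.0]]
20 grasp2 [[46.0, 12.0, -50.0, 46.0, -17.0, 9.0]]
25 tip0 [[44.0, 17.0, -43.0, 57.0, -17.0, 1.0]]
25 tip1 [[45.0, 13.0, -50.0, 65.0, -16.0, -8.0]]
25 grasp [[35.0, 12.0, -56.0, 92.0, -11.0, -27.0]]
25 lift [[56.0, 4.0, -44.0, 39.0, -30.0, 11.0]]
25 grasp2 []
28 tip0 [[35.0, 16.0, -48.0, 86.0, -12.0, -20.0]]
28 tip1 [[35.0, 12.0, -54.0, 94.0, -12.0, -28.0]]
28 grasp []
28 lift [[54.0, 3.0, -49.0, 50.0, -26.0, 1.0]]
28 grasp2 []
31 tip0 []
31 tip1 []
31 grasp []
31 lift [[50.0, 2.0, -54.0, 64.0, -22.0, -10.0]]
31 grasp2 []
35 tip0 []
35 tip1 []
35 grasp []
35 lift [[41.0, 1.0, -58.0, 89.0, -18.0, -27.0]]
35 grasp2 []
[180, 10, 8.2] [[4.0, 22.0, -17.0, 1.0, -60.0, 94.0]]
[180, 15, 0] [[3.0, 26.0, -12.0, -1.0, -67.0, 88.0]]
[180, 10, 0] [[3.0, 23.0, -16.0, -1.0, -61.0, 87.0]]
```

```bash
python3 -m inch '0 0 0 .002 -.011 -.0005 0; 0 0 0 .002 -.011 -.0005 0; 0 0 0 .002 -.011 -.0005 0; 0 0 0 .002 -.011 -.0005 0; 0 0 0 .002 -.011 -.0005 0; 0 0 0 .002 -.011 -.0005 0; 0 0 0 0 0 0 0; 0 0 0 0 0 0 0';python3 -c "
from h import *
log();go(rk(39,92,113),[180,-27,8.2])"
```

```text
time_s: 7.22
tcp_pos: [0.6033, 0.3195, 0.1698]
eef_rot: [179.9, -27.0, 8.2]
contact_force: [-0.1, -0.6, 0.1]
gripper_width: 0.0004
rk [ 16.2  89.5 169.8] [179.89 -27.01   8.19] q [ 48.4  11.  -41.8  48.2 -23.3   7.2] F [-0.1 -0.6  0.1] w 0.0004 t 7.2167
shift [-0.0055 -0.0026  0.061 ] rotvec [ 0.002  -0.0002 -0.0001] rows>= 1.4698908886721327 0.01649172751499939
shift if rotated first [-0.0055 -0.0025  0.061 ]
```

```bash
python3 -m inch '-.0009 -.0004 .0102 0 0 0 0; -.0009 -.0004 .0102 0 0 0 0; -.0009 -.0004 .0102 0 0 0 0; -.0009 -.0004 .0102 0 0 0 0; -.0009 -.0004 .0102 0 0 0 0; -.0009 -.0004 .0102 0 0 0 0; 0 0 0 0 0 0 0; 0 0 0 0 0 0 0';python3 -c "
from h import *
log();go(rk(39,92,113),[180,-27,8.2]);save('wrist','w4');save('scene','s2')
from kin import *
v=fitk()[0];q=r.get_state()['joints']
for ln,x,z in ((27,39,113),(26,20,113),(24,0,113),(22,-22,113)):
    print(ln,x,best(rk(x,92,z),[180,-ln,8.2],v,0,q))
a=cv2.imread('pics/s2.png')[190:300,210:340]; cv2.imwrite('pics/s2c.png',cv2.resize(a,None,fx=5,fy=5,interpolation=cv2.INTER_CUBIC))
"
```

```text
time_s: 7.88
tcp_pos: [0.6253, 0.3233, 0.1116]
eef_rot: [179.8, -26.9, 8.1]
contact_force: [0.1, -0.9, 0.1]
gripper_width: 0.0004
rk [ 38.5  90.2 111.6] [179.84 -26.87   8.12] q [ 38.6  16.1 -46.7  75.  -13.9 -12.3] F [ 0.1 -0.9  0.1] w 0.0004 t 7.8833
shift [ 0.0011 -0.0018 -0.001 ] rotvec [ 0.0034  0.0023 -0.0012] rows>= 0.05617371472316588 0.034313187886893276
shift if rotated first [ 0.0011 -0.0018 -0.001 ]
27 39 [array([ 38.51637734,  16.05978707, -46.67696795,  75.37940401,
       -13.69962267, -12.49008139])]
26 20 [array([ 41.55078287,  14.99023057, -47.26338459,  68.61680178,
       -14.99985685,  -8.53979305])]
24 0 [array([ 46.62628224,  14.24722306, -45.76505769,  54.45425496,
       -18.10054615,   0.9993918 ])]
22 -22 [array([ 50.35803473,  13.35595747, -44.31801513,  43.91427843,
       -21.25419825,   8.08508963])]
```

View pics/w4.png

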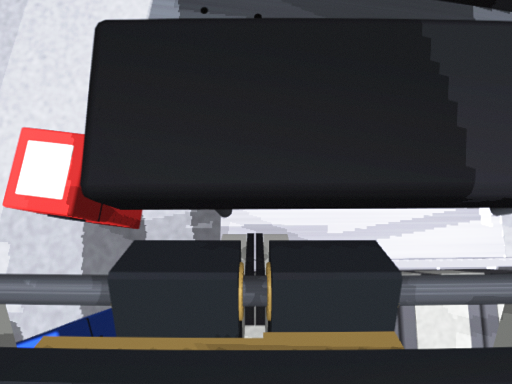

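View pics/s2c.png

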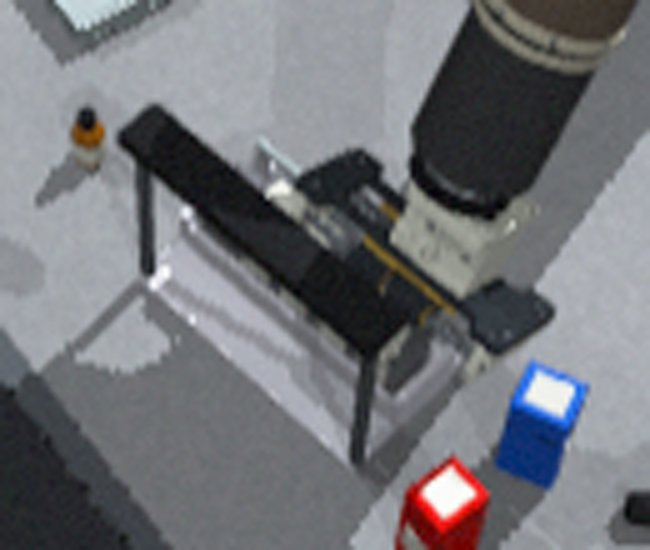

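```bash
python3 -m inch '-.0045 0 -.0022 0 -.007 0 0; -.0045 0 -.0022 0 -.007 0 0; -.0045 0 -.0022 0 -.007 0 0; -.0045 0 -.0022 0 -.007 0 0; -.0046 0 -.0021 0 -.007 0 0; -.0046 0 -.0021 0 -.007 0 0;  -.0046 0 -.0021 0 -.007 0 0; 0 0 0 0 0 0 0; 0 0 0 0 0 0 0'; python3 -c "
from h import *
log();im=save('scene','s3')
a=cv2.imread('pics/s3.png')[190:300,210:340]; cv2.imwrite('pics/s3c.png',cv2.resize(a,None,fx=5,fy=5,interpolation=cv2.INTER_CUBIC))
"
```

```text
time_s: 8.73
tcp_pos: [0.5901, 0.3208, 0.1128]
eef_rot: [180.0, -24.2, 8.2]
contact_force: [-0.4, 0.5, 0.9]
gripper_width: 0.0003
rk [  3.3  92.6 112.8] [179.97 -24.16   8.19] q [ 46.3  14.5 -45.7  55.3 -17.9   0.5] F [-0.4  0.5  0.9] w 0.0003 t 8.7333
```

View pics/s3c.png

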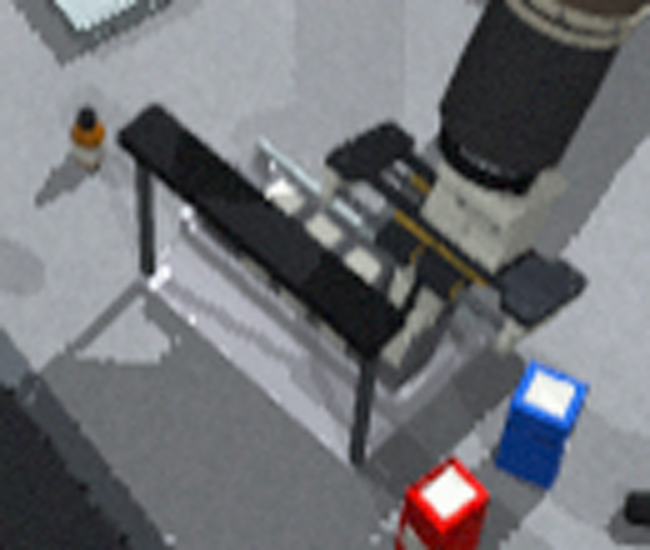

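```bash
python3 -m inch '-.0046 0 -.0020 0 -.007 0 0; -.0046 0 -.0020 0 -.007 0 0; -.0046 0 -.0020 0 -.007 0 0; -.0046 0 -.0019 0 -.007 0 0; -.0046 0 -.0019 0 -.007 0 0; 0 0 0 0 0 0 0; 0 0 0 0 0 0 0; 0 0 0 0 0 0 0'; python3 -c "
from h import *
log();im=save('scene','s4');save('wrist','w5')
a=cv2.imread('pics/s4.png')[190:300,210:340]; cv2.imwrite('pics/s4c.png',cv2.resize(a,None,fx=5,fy=5,interpolation=cv2.INTER_CUBIC))
"
```

```text
time_s: 9.45
tcp_pos: [0.566, 0.3163, 0.1121]
eef_rot: [179.9, -22.1, 8.1]
contact_force: [-0.2, -0.3, -0.2]
gripper_width: 0.0003
rk [-21.2  91.7 112.1] [179.92 -22.13   8.14] q [ 50.1  13.4 -44.6  45.  -21.    7.2] F [-0.2 -0.3 -0.2] w 0.0003 t 9.45
```

View pics/s4c.png

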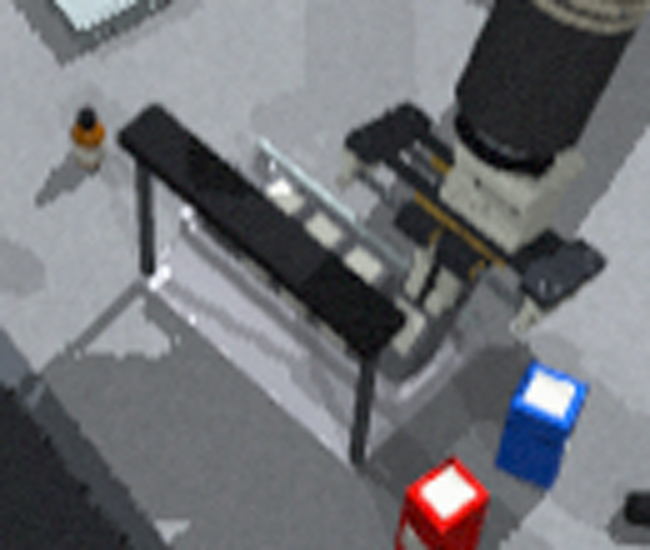

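View pics/w5.png

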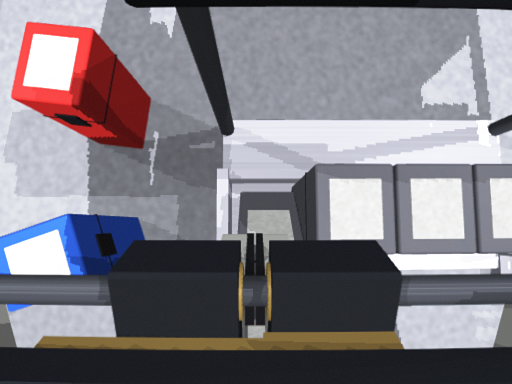

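```bash
python3 -m inch '0 0 -.02 0 0 0 0; 0 0 -.02 0 0 0 0; 0 0 -.03 0 0 0 .8; -.02 0.003 -.02 0 0 0 .8; -.03 .003 -.01 0 0 0 .8; -.02 .003 0 0 0 0 .8; 0 0 0 0 0 0 .8; 0 0 0 0 0 0 .8'; python3 -c "
from h import *
import pickle
log();P=K('wrist');save('wrist','w6');pickle.dump(P,open('P6.pkl','wb'))
print([(np.round(d['xy']).tolist(),round(d['p'],2)) for d in r.recognise('case1','wrist')])
"
```

```text
time_s: 10.22
tcp_pos: [0.465, 0.2926, 0.1786]
eef_rot: [179.9, -22.1, 8.2]
contact_force: [0.2, 0.7, 0.7]
gripper_width: 0.035
rk [-124.5   82.6  178.6] [179.93 -22.14   8.19] q [ 62.3   0.2 -47.6  33.6 -33.5   9. ] F [0.2 0.7 0.7] w 0.035 t 10.2167
[([412.0, 87.0], 0.83), ([129.0, 29.0], 0.78), ([306.0, 85.0], 0.71), ([359.0, 86.0], 0.71)]
```

View pics/w6.png

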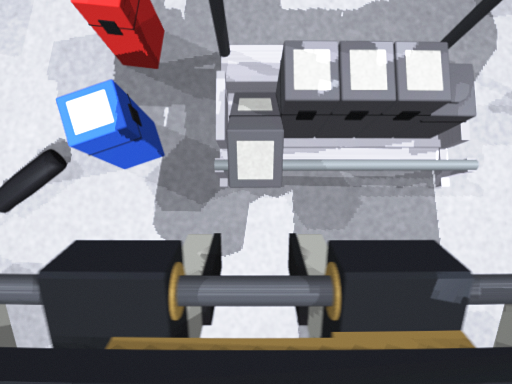

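```bash
cat >> h.py <<'E'
def case_top(th,yc,pivx=-23,pivz=10):
    t=np.radians(th);a=np.array([-np.sin(t),np.cos(t)]);n=np.array([np.cos(t),np.sin(t)]);p=np.array([pivx,pivz])+110*a
    return np.array([rk(*[(p+d*n)[0],yc+sy,(p+d*n)[1]]) for d in(46,0) for sy in(20,-20)])
E
python3 - <<'E'
from h import *
import pickle
P=pickle.load(open('P6.pkl','rb'))
for th in (32,35,38): print(th,proj('',case_top(th,82),P).round(1).tolist())
a=cv2.imread('pics/w6.png')[30:200,200:320]; cv2.imwrite('pics/w6c.png',cv2.resize(a,None,fx=4,fy=3.5,interpolation=cv2.INTER_CUBIC))
from kin import *
v=fitk()[0];q=r.get_state()['joints']
for ln in (15,18,20,22):
  for s in (65,75): 
    t=np.radians(35);c=np.array([-23,10])+s*np.array([-np.sin(t),np.cos(t)])+23*np.array([np.cos(t),np.sin(t)])
    print(ln,s,c.round(1),[b.round(0).tolist() for b in best(rk(c[0]+19*np.sin(np.radians(ln)),82,c[1]-19*np.cos(np.radians(ln))),[180,-ln,8.2],v,0,q)])
E
```

```text
32 [[225.9, 123.2], [284.1, 123.2], [228.2, 183.6], [281.7, 183.6]]
35 [[226.0, 132.4], [284.0, 132.3], [228.5, 190.4], [281.4, 190.4]]
38 [[226.1, 141.5], [283.9, 141.5], [228.8, 196.9], [281.1, 196.9]]
15 65 [-41.4  76.4] [[51.0, 19.0, -39.0, 26.0, -24.0, 24.0]]
15 75 [-47.2  84.6] [[52.0, 18.0, -39.0, 25.0, -25.0, 24.0]]
18 65 [-41.4  76.4] [[49.0, 17.0, -46.0, 42.0, -17.0, 9.0]]
18 75 [-47.2  84.6] [[50.0, 16.0, -45.0, 40.0, -19.0, 11.0]]
20 65 [-41.4  76.4] [[44.0, 16.0, -51.0, 62.0, -13.0, -5.0]]
20 75 [-47.2  84.6] [[46.0, 15.0, -50.0, 56.0, -15.0, -1.0]]
22 65 [-41.4  76.4] [[36.0, 16.0, -54.0, 87.0, -10.0, -23.0]]
22 75 [-47.2  84.6] [[39.0, 15.0, -54.0, 79.0, -11.0, -18.0]]
```

View pics/w6c.png

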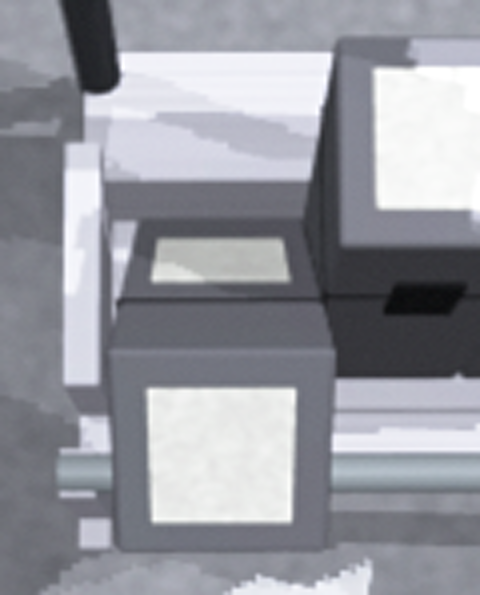

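```bash
python3 -c "
from h import *
go(rk(-67,81.6,155),[180,-15,8.2])"
```

```text
shift [0.0432 0.0016 0.0433] rotvec [ 0.0012 -0.1247 -0.0011] rows>= 1.467278749991081 0.9983360709332674
shift if rotated first [0.0483 0.0017 0.0376]
```

```bash
python3 -m inch '0 0 0 0 -.0312 0 .8; 0 0 0 0 -.0312 0 .8; 0 0 0 0 -.0312 0 .8; 0 0 0 0 -.0312 0 .8; .0121 .0004 .0094 0 0 0 .8; .0121 .0004 .0094 0 0 0 .8; .0121 .0004 .0094 0 0 0 .8; .0121 .0004 .0094 0 0 0 .8; 0 0 0 0 0 0 .8'; python3 -c "
from h import *
log(); go(rk(-44,81.6,68.7),[180,-15,8.2])"
```

```text
time_s: 11.07
tcp_pos: [0.524, 0.2995, 0.1528]
eef_rot: [179.8, -14.9, 8.1]
contact_force: [0.1, -0.2, -0.0]
gripper_width: 0.0699
rk [-65.1  81.  152.8] [179.84 -14.89   8.05] q [ 54.6   9.8 -33.2  17.8 -38.1  30.2] F [ 0.1 -0.2 -0. ] w 0.0699 t 11.0667
shift [-0.0012 -0.0009  0.0867] rotvec [ 0.0035  0.0019 -0.0025] rows>= 2.08014074802888 0.03784607366193307
shift if rotated first [-0.0014 -0.0006  0.0867]
```

```bash
python3 -m inch '-.0003 -.0002 .0217 .0009 .0005 -.0006 .8; -.0003 -.0002 .0217 .0009 .0005 -.0006 .8; -.0003 -.0002 .0217 .0009 .0005 -.0006 .8; -.0003 -.0002 .0217 .0009 .0005 -.0006 .8; 0 0 0 0 0 0 .8; 0 0 0 0 0 0 .8'; python3 -c "
from h import *
log(); go(rk(-44,81.6,68.7),[180,-15,8.2]); save('wrist','w7')"
```

```text
time_s: 11.57
tcp_pos: [0.5426, 0.3021, 0.0693]
eef_rot: [179.9, -15.0, 8.3]
contact_force: [-0.3, -0.0, 1.5]
gripper_width: 0.0703
rk [-46.3  80.9  69.3] [179.94 -14.95   8.25] q [ 52.   17.  -39.1  24.9 -25.1  24.4] F [-0.3 -0.   1.5] w 0.0703 t 11.5667
shift [ 0.0021 -0.0007  0.0012] rotvec [0.0007 0.0008 0.0009] rows>= 0.06017855142859363 0.011176657951258896
shift if rotated first [ 0.0021 -0.0007  0.0012]
```

View pics/w7.png

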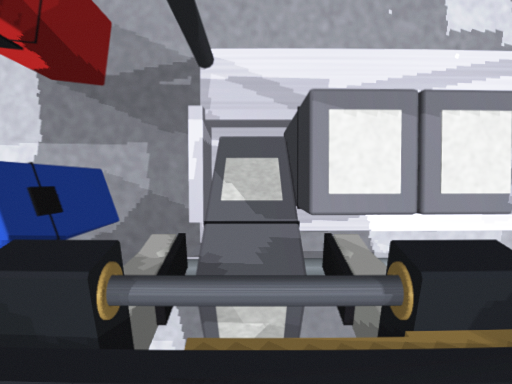

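```bash
python3 -m inch '.001 -.0013 0 0 0 0 .8; 0 0 0 0 0 0 .4; 0 0 0 0 0 0 .3; 0 0 0 0 0 0 .3; 0 0 0 0 0 0 .3; 0 0 0 0 0 0 .3; 0 0 0 0 0 0 .3; 0 0 0 0 0 0 .3' 30; python3 -c "
from h import *
log()"
```

```text
time_s: 12.28
tcp_pos: [0.5435, 0.3046, 0.0709]
eef_rot: [-179.9, -15.1, 8.3]
contact_force: [-0.7, -0.7, 2.5]
gripper_width: 0.0395
rk [-45.1  83.3  70.9] [-179.9   -15.09    8.27] q [ 52.1  17.  -38.9  24.9 -25.2  24.4] F [-0.7 -0.7  2.5] w 0.0395 t 12.2833
```

```bash
python3 -m inch '.0013 -.0005 -.0049 0 0 0 .3; .0021 -.0007 -.0077 0 0 0 .3; .0026 -.0005 -.0097 0 0 0 .3; .0026 0 -.0097 0 0 0 .3; .0026 0 -.0097 0 0 0 .3; .0039 0 -.0145 0 0 0 .3; .0039 0 -.0145 0 0 0 .3; .0039 0 -.0145 0 0 0 .3; .0039 0 -.0145 0 0 0 .3; 0 0 -.0145 0 0 0 .3; -.01 0 -.0145 0 0 0 .3; -.015 0 -.005 0 0 0 .3; -.01 0 0 0 0 0 .3; 0 0 0 0 0 0 .3'; python3 -c "
from h import *
log();save('wrist','w8');save('scene','s5');a=cv2.imread('pics/s5.png')[150:320,180:360]; cv2.imwrite('pics/s5c.png',cv2.resize(a,None,fx=4,fy=3.5,interpolation=cv2.INTER_CUBIC))"
```

```text
time_s: 13.45
tcp_pos: [0.4991, 0.299, 0.1974]
eef_rot: [-179.9, -15.0, 8.3]
contact_force: [-0.0, -0.4, -2.9]
gripper_width: 0.0398
rk [-89.9  84.1 197.4] [-179.89  -15.01    8.28] q [ 57.2   5.1 -31.7  16.1 -44.2  30.4] F [-0.  -0.4 -2.9] w 0.0398 t 13.45
```

View pics/w8.png

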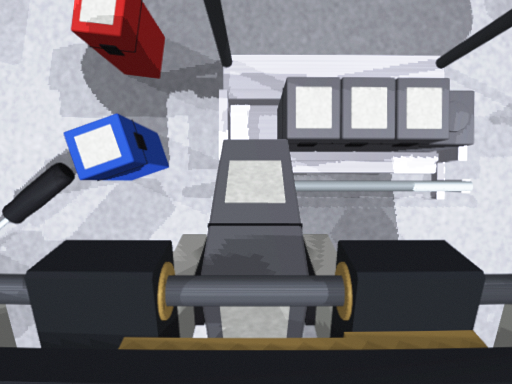

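View pics/s5c.png

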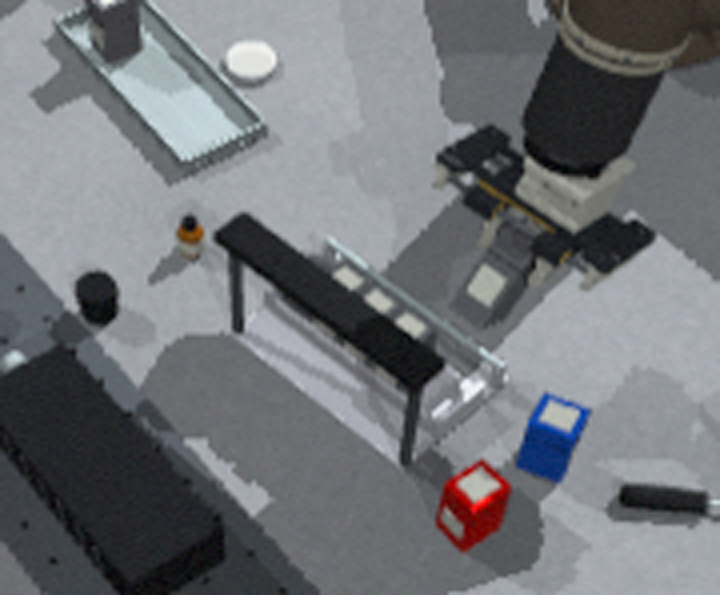

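Run:
```python
from h import *
a=cv2.imread('pics/w8.png')[130:240,200:310]; cv2.imwrite('pics/w8c.png',cv2.resize(a,None,fx=7,fy=5.4,interpolation=cv2.INTER_CUBIC))
import pickle; pickle.dump(K('wrist'),open('P8.pkl','wb')); s=r.get_state(); pickle.dump((s['tcp_pos'],s['eef_rot']),open('T8.pkl','wb'))
```

```text
(no output)
```

View pics/w8c.png

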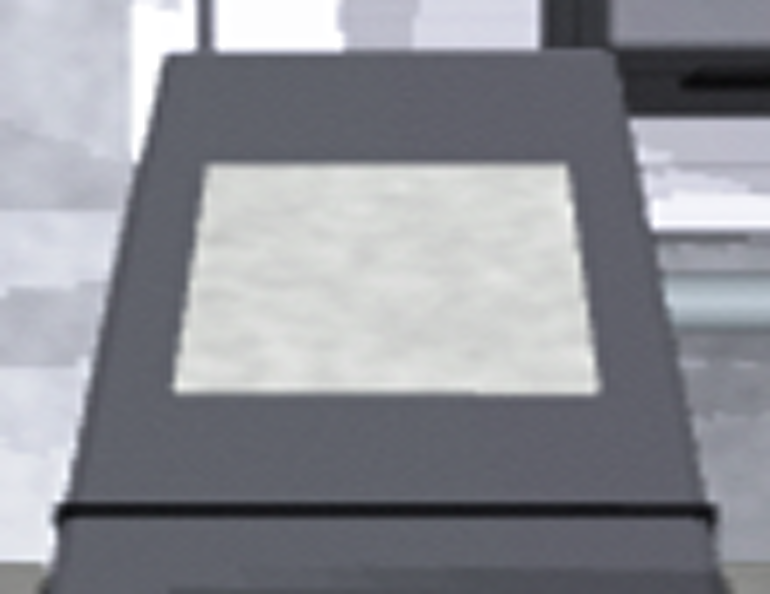

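```bash
cat >> h.py <<'E'
def edge(P,T,row,l,rt):
    c,v=ray('',[[l,row],[rt,row]],P); R=Ro.from_euler('xyz',T[1],degrees=True)
    # scale rays so that points 40mm apart, same camera depth
    Rc=P[2]; zc=v@Rc[2]; u=v/zc[:,None]; d=.04/np.linalg.norm(u[1]-u[0]); X=c+u*d
    return R.inv().apply(X-T[0])*1e3
E
python3 - <<'E'
from h import *
import pickle
P=pickle.load(open('P8.pkl','rb'));T=pickle.load(open('T8.pkl','rb'))
b=edge(P,T,139.2,223.3,287.6);s=edge(P,T,224.4,207.9,301.3);print(b.round(1),s.round(1))
d=b.mean(0)-s.mean(0);print('len',np.linalg.norm(d),'tilt of case axis vs tool z',np.degrees(np.arctan2(d[0],d[2])))
E
```

```text
[[ 49.5 -19.2  52.7]
 [ 49.5  20.8  52.7]] [[ 23.8 -19.7 -23.7]
 [ 23.8  20.3 -23.7]]
len 80.62114553192062 tilt of case axis vs tool z 18.54018291908239
```

Run:
```python
from h import *
a=cv2.imread('pics/top0.png')[180:245,265:375]; cv2.imwrite('pics/top0t.png',cv2.resize(a,None,fx=7,fy=7,interpolation=cv2.INTER_CUBIC))
```

```text
(no output)
```

View pics/top0t.png

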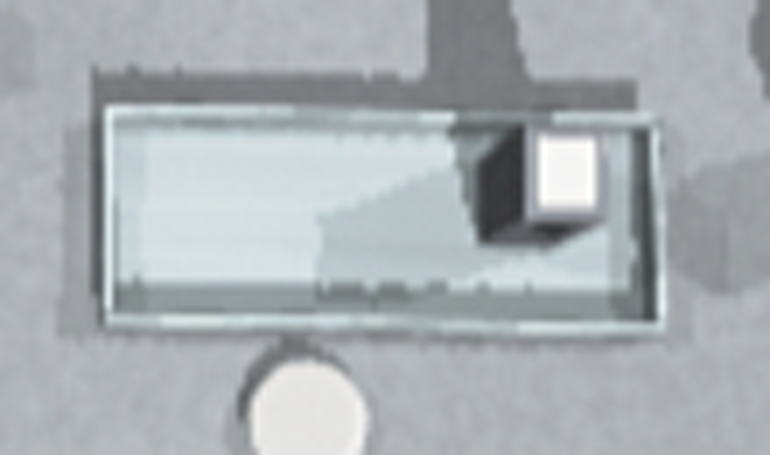

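Run:
```python
from h import *
c=np.array([[104,104],[659,113],[663,334],[104,325]]);X=atz('top',(c+.5)/7-.5+[265,180],.028);print(X.round(4))
m=X.mean(0);d=(X[0]+X[3]-X[1]-X[2])/2;yaw=np.degrees(np.arctan2(-d[0],d[1]));print(m,np.linalg.norm(d),np.linalg.norm(X[0]-X[3]),np.linalg.norm(X[1]-X[2]),'yaw',yaw)
c5=atz('top',np.array([[565,174]])/7+[265,180],.115)[0];print(c5,'case5 in tray',Ro.from_euler('z',-yaw,degrees=True).apply(c5-m)*1e3)
# scene check
im=cv2.imread('pics/scene0.png');T=lambda x,y,z:m*[1,1,0]+Ro.from_euler('z',yaw,degrees=True).apply([x,y,z])
print(proj('scene',[T(sx*.055,sy*.14,.028) for sx in(-1,1) for sy in(-1,1)]).round(1))
from kin import *
v=fitk()[0];q=r.get_state()['joints']
for y in (106,38):
  for z in (67,180): print(y,z,[b.round(0).tolist() for b in best(T(-.0063,y/1e3,z/1e3),[180,19.5,yaw],v,0,q)])
a=cv2.resize(im[140:205,185:255],None,fx=8,fy=8,interpolation=cv2.INTER_CUBIC);cv2.imwrite('pics/s0t.png',a)
```

```text
[[ 0.6012 -0.0915  0.028 ]
 [ 0.5915 -0.3706  0.028 ]
 [ 0.4804 -0.3654  0.028 ]
 [ 0.4898 -0.0882  0.028 ]]
[ 0.54071095 -0.22892015  0.028     ] 0.2783266957308922 0.11144312330356788 0.11125757824696864 yaw -1.971980903363713
[ 0.54782697 -0.30172006  0.115     ] case5 in tray [  9.61690763 -72.51192774  87.        ]
[[213.4 144.8]
 [247.1 184.2]
 [193.  155. ]
 [225.9 195.8]]
106 67 [[6.0, 29.0, -10.0, -3.0, -70.0, 84.0]]
106 180 [[6.0, 23.0, -3.0, -3.0, -83.0, 83.0]]
38 67 [[-0.0, 30.0, -9.0, -1.0, -70.0, 89.0]]
38 180 [[-0.0, 24.0, -2.0, -1.0, -83.0, 88.0]]
```

View pics/s0t.png

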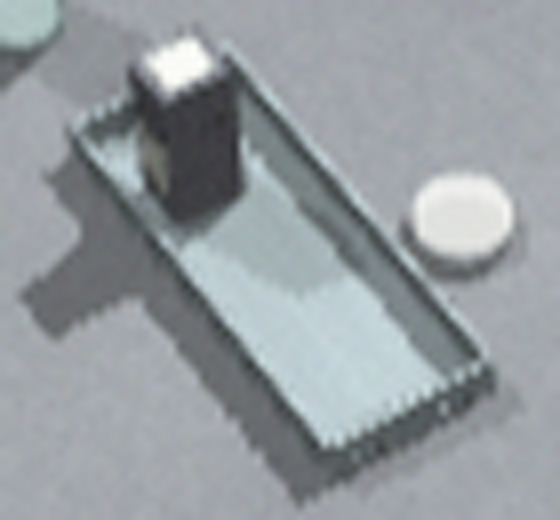

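```bash
cat >> h.py <<'E'
TO=np.array([.5407,-.2289,0]);TY=-1.97
def tr(x,y,z): return TO+Ro.from_euler('z',TY,degrees=True).apply([x/1e3,y/1e3,z/1e3])
def intr(p): return Ro.from_euler('z',-TY,degrees=True).apply(np.array(p)-TO)*1e3
E
python3 -c "
from h import *
go(tr(-6,106,205),[180,19.5,-2])"
```

```text
shift [-0.021   0.4236 -0.0141] rotvec [ 0.0057 -0.6012  0.1833] rows>= 10.177121987129134 5.029367803381804
shift if rotated first [ 0.047   0.4211 -0.0246]
```

```bash
python3 -m inch '0 0 0 .0008 -.0859 .0262 .3; 0 0 0 .0008 -.0859 .0262 .3; 0 0 0 .0008 -.0859 .0262 .3; 0 0 0 .0008 -.0859 .0262 .3; 0 0 0 .0008 -.0859 .0262 .3; 0 0 0 .0008 -.0859 .0262 .3; 0 0 0 .0008 -.0859 .0262 .3; 0 0 0 0 0 0 .3'; python3 -c "
from h import *
log();go(tr(-6,106,205),[180,19.5,-2])"
```

```text
time_s: 14.22
tcp_pos: [0.5031, 0.2994, 0.1941]
eef_rot: [179.8, 20.0, -2.3]
contact_force: [0.4, 0.6, -2.5]
gripper_width: 0.0401
rk [-85.8  83.9 194.1] [179.83  19.95  -2.34] q [ 40.6  24.6   5.  -13.3 -85.6  49.9] F [ 0.4  0.6 -2.5] w 0.0401 t 14.2167
shift [ 0.0456  0.4204 -0.0269] rotvec [ 0.0011  0.0079 -0.0056] rows>= 10.16146672133913 0.07802990754590951
shift if rotated first [ 0.0435  0.4206 -0.027 ]
```

```bash
python3 -m inch '.0033 .015 -.0019 0 .0006 -.0004 .3; .0033 .03 -.0019 0 .0006 -.0004 .3; .0033 .03 -.0019 0 .0006 -.0004 .3; .0033 .03 -.0019 0 .0006 -.0004 .3; .0033 .03 -.0019 0 .0006 -.0004 .3; .0033 .03 -.0019 0 .0006 -.0004 .3; .0033 .03 -.0019 0 .0006 -.0004 .3; .0033 .03 -.0019 0 .0006 -.0004 .3; .0033 .03 -.0019 0 .0006 -.0004 .3; .0033 .03 -.0019 0 .0006 -.0004 .3; .0033 .03 -.0019 0 .0006 -.0004 .3; .0033 .03 -.0019 0 .0006 -.0004 .3; .0033 .03 -.0019 0 .0006 -.0004 .3; .0033 .03 -.0019 0 .0006 -.0004 .3; 0 .015 0 0 0 0 .3; 0 0 0 0 0 0 .3; 0 0 0 0 0 0 .3'; python3 -c "
from h import *
import pickle
log();go(tr(-6,106,205),[180,19.5,-2]);save('wrist','w9');save('top','t1');save('scene','s6');pickle.dump(K('wrist'),open('P9.pkl','wb'))
a=cv2.imread('pics/t1.png')[150:250,240:370]; cv2.imwrite('pics/t1c.png',cv2.resize(a,None,fx=5,fy=5,interpolation=cv2.INTER_CUBIC))
a=cv2.imread('pics/s6.png')[110:220,170:290]; cv2.imwrite('pics/s6c.png',cv2.resize(a,None,fx=5,fy=5,interpolation=cv2.INTER_CUBIC))"
```

```text
time_s: 15.63
tcp_pos: [0.5391, -0.1224, 0.2069]
eef_rot: [-179.9, 19.0, -1.8]
contact_force: [0.9, 0.1, -1.8]
gripper_width: 0.04
rk [-110.4 -338.7  206.9] [-179.89   18.96   -1.79] q [  5.7  21.9  -1.6  -2.5 -85.3  83.2] F [ 0.9  0.1 -1.8] w 0.04 t 15.6333
shift [-0.0001  0.0004  0.002 ] rotvec [-0.0008 -0.0094  0.0035] rows>= 0.04881570080756705 0.08029944896379772
shift if rotated first [-0.      0.0004  0.002 ]
```

View pics/w9.png

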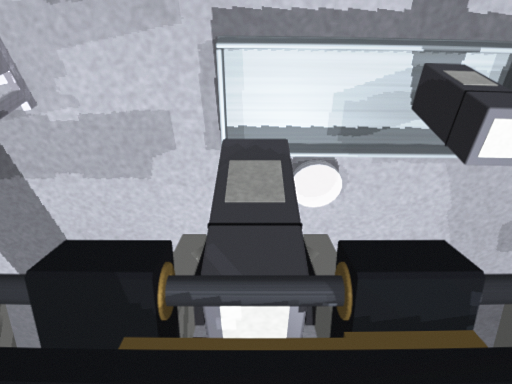

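View pics/s6c.png

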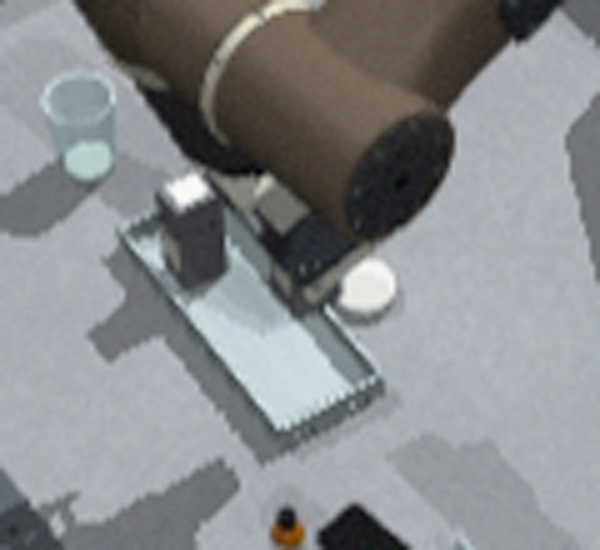

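```bash
python3 -m inch '0 0 0 -.0008 -.0094 .0035 .3; .0047 0 .0135 0 0 0 .3; .0047 0 .0135 0 0 0 .3; .0047 0 .0135 0 0 0 .3; .0047 0 .0135 0 0 0 .3; .0047 0 .0135 0 0 0 .3; .0047 0 .0135 0 0 0 .3; .0047 0 .0135 0 0 0 .3; .0047 0 .0135 0 0 0 .3; 0 0 0 0 0 0 .3; 0 0 0 0 0 0 .3'; python3 -c "
from h import *
import pickle
log();go(tr(-6,106,76),[180,19.5,-2]);save('wrist','w10');save('top','t2');
print(intr(r.get_state()['tcp_pos']))
pickle.dump(K('wrist'),open('P10.pkl','wb'))
a=cv2.imread('pics/t2.png')[150:250,240:370]; cv2.imwrite('pics/t2c.png',cv2.resize(a,None,fx=5,fy=5,interpolation=cv2.INTER_CUBIC))"
```

```text
time_s: 16.7
tcp_pos: [0.5384, -0.1211, 0.0924]
eef_rot: [180.0, 19.6, -1.9]
contact_force: [0.5, 0.4, -0.9]
gripper_width: 0.04
rk [-110.8 -337.3   92.4] [179.98  19.64  -1.88] q [  5.8  27.9  -8.5  -2.7 -73.1  83.5] F [ 0.5  0.4 -0.9] w 0.04 t 16.7
shift [0.0055 0.0017 0.0154] rotvec [0.0011 0.0025 0.002 ] rows>= 0.3946853593525995 0.027116220404058124
shift if rotated first [0.0055 0.0017 0.0154]
[ -5.05489125 107.46213523  93.55285684]
```

View pics/w10.png

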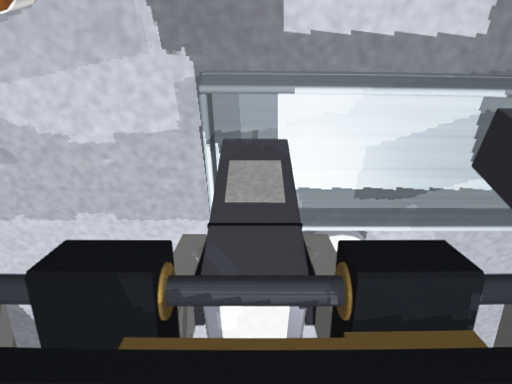

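View pics/t2c.png

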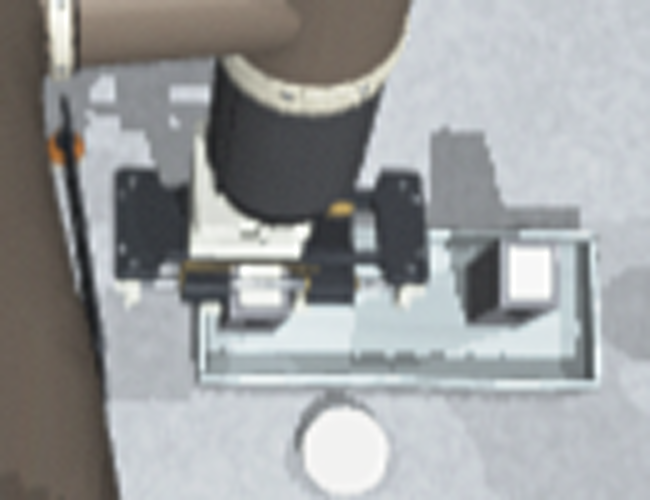

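```bash
python3 -m inch '.0013 .002 .0038 0 0 0 .3; .0017 .0022 .0048 0 0 0 .3; .0017 0 .0048 0 0 0 .3; .0013 0 .0038 0 0 0 .3; .0007 0 .0019 0 0 0 .3; 0 0 0 0 0 0 .3; 0 0 0 0 0 0 .3'; python3 -c "
from h import *
log();print(intr(r.get_state()['tcp_pos']))"
```

```text
time_s: 17.38
tcp_pos: [0.5384, -0.1258, 0.0723]
eef_rot: [180.0, 19.6, -1.9]
contact_force: [0.5, 0.5, -2.4]
gripper_width: 0.0398
rk [-111.5 -342.    72.3] [180.    19.56  -1.93] q [  5.4  29.1  -9.5  -2.6 -70.9  84. ] F [ 0.5  0.5 -2.4] w 0.0398 t 17.3833
[ -5.86317678 102.91874669  72.31745949]
```

```bash
python3 -m inch '.0005 0 .0014 0 0 0 .3; .0005 0 .0014 0 0 0 .3; .0003 0 .001 0 0 0 .3; 0 0 0 0 0 0 .3; 0 0 0 0 0 0 .3'; python3 -c "
from h import *
log();print(intr(r.get_state()['tcp_pos']));save('wrist','w11')
a=cv2.imread('pics/w11.png')[130:240,180:330]; cv2.imwrite('pics/w11c.png',cv2.resize(a,None,fx=5,fy=5,interpolation=cv2.INTER_CUBIC))"
```

```text
time_s: 17.8
tcp_pos: [0.5387, -0.1258, 0.0692]
eef_rot: [180.0, 19.5, -1.9]
contact_force: [-0.0, 1.6, 5.5]
gripper_width: 0.0395
rk [-111.2 -342.1   69.2] [179.99  19.5   -1.91] q [  5.4  29.3  -9.6  -2.6 -70.5  84. ] F [-0.   1.6  5.5] w 0.0395 t 17.8
[ -5.53605293 102.94345821  69.21796235]
```

View pics/w11c.png

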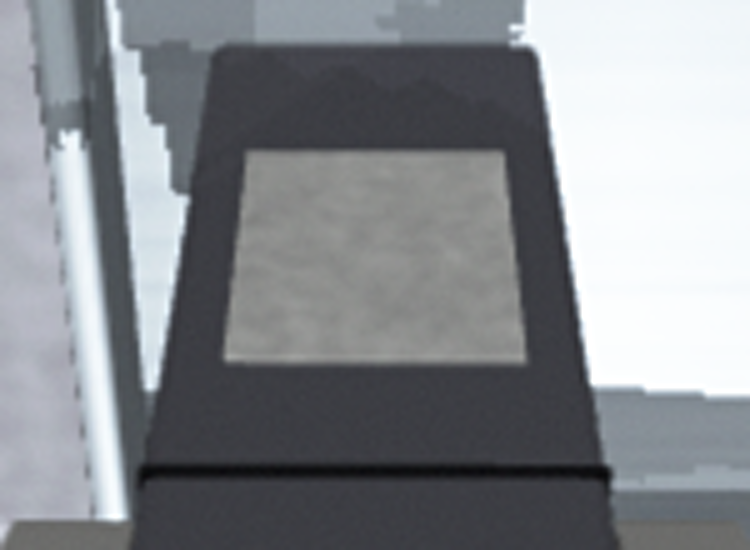

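```bash
python3 -m inch '0 0 0 0 0 0 .47; 0 0 0 0 0 0 .47; 0 0 0 0 0 0 .6; 0 0 0 0 0 0 .6; 0 0 0 0 0 0 .6' ; python3 -c "
from h import *
log();save('wrist','w12')"
```

```text
time_s: 18.27
tcp_pos: [0.5383, -0.1259, 0.0683]
eef_rot: [-180.0, 19.6, -1.9]
contact_force: [-0.2, -0.3, 0.8]
gripper_width: 0.0516
rk [-111.6 -342.    68.3] [-180.     19.55   -1.94] q [  5.4  29.4  -9.7  -2.6 -70.4  84. ] F [-0.2 -0.3  0.8] w 0.0516 t 18.2667
```

View pics/w12.png

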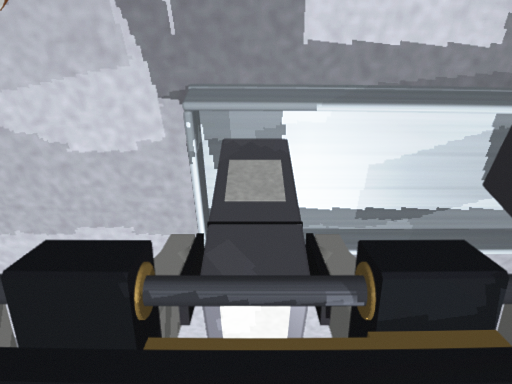

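```bash
python3 -m inch '-.0023 0 -.0067 0 0 0 .6; -.0047 0 -.0135 0 0 0 .6; -.0047 0 -.0135 0 0 0 .6; -.0047 0 -.0135 0 0 0 .6; -.0067 0 -.019 0 0 0 .6; -.0067 0 -.019 0 0 0 .6; -.0067 0 -.019 0 0 0 .6; -.0067 0 -.019 0 0 0 .6; 0 0 0 0 0 0 0; 0 0 0 0 0 0 0'; python3 -c "
from h import *
log();go(rk(-70,52,215),[180,0,8.2]);save('wrist','w13')"
```

```text
time_s: 19.15
tcp_pos: [0.5395, -0.1258, 0.2006]
eef_rot: [-180.0, 19.4, -1.9]
contact_force: [-0.2, 0.0, -0.4]
gripper_width: 0.0441
rk [-110.4 -342.2  200.6] [-179.98   19.36   -1.92] q [  5.4  22.5  -1.7  -2.4 -85.   83.3] F [-0.2  0.  -0.4] w 0.0441 t 19.15
shift [-0.0326 -0.3951 -0.0036] rotvec [-0.0302  0.3369 -0.175 ] rows>= 9.508237412812283 3.0477752156130484
shift if rotated first [ 0.0404 -0.3942 -0.0144]
```

View pics/w13.png

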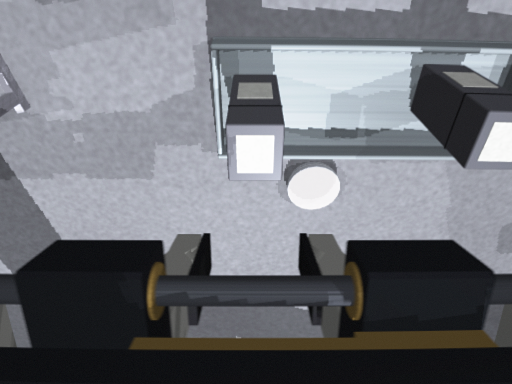

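```bash
python3 -m inch '0 0 0 -.0076 .0842 -.0438 0; 0 0 0 -.0076 .0842 -.0438 0; 0 0 0 -.0076 .0842 -.0438 0; 0 0 0 -.0076 .0842 -.0438 0; .0031 -.0303 -.0011 0 0 0 0; .0031 -.0303 -.0011 0 0 0 0; .0031 -.0303 -.0011 0 0 0 0; .0031 -.0303 -.0011 0 0 0 0; .0031 -.0303 -.0011 0 0 0 0; .0031 -.0303 -.0011 0 0 0 0; .0031 -.0303 -.0011 0 0 0 0; .0031 -.0303 -.0011 0 0 0 0; .0031 -.0303 -.0011 0 0 0 0; .0031 -.0303 -.0011 0 0 0 0; .0031 -.0303 -.0011 0 0 0 0; .0031 -.0303 -.0011 0 0 0 0; .0031 -.0303 -.0011 0 0 0 0; 0 0 0 0 0 0 0; 0 0 0 0 0 0 0'; python3 -c "
from h import *
import pickle
log();go(rk(8,52,175),[180,-27,8.2]);P=K('wrist');save('wrist','w14');pickle.dump(P,open('P14.pkl','wb'))
for yc in(41,0,-41): print(yc,proj('',case_top(0,yc),P).round(1).tolist())
a=cv2.imread('pics/w14.png')[40:200,200:420]; cv2.imwrite('pics/w14c.png',cv2.resize(a,None,fx=3.5,fy=3.5,interpolation=cv2.INTER_CUBIC))
from kin import *
v=fitk()[0];q=r.get_state()['joints']
for ln,x,z in ((0,-50,215),(27,8,175),(27,39,113),(26,39,113),(25,39,113),(24,0,113),(22,-22,113)):
    b=best(rk(x,52,z),[180,-ln,8.2],v,4,q); print(ln,x,[i.round(0).tolist() for i in b])
"
```

```text
time_s: 20.78
tcp_pos: [0.5218, 0.2709, 0.2118]
eef_rot: [179.9, 0.3, 8.3]
contact_force: [-0.2, 0.0, 0.5]
gripper_width: 0.0001
rk [-71.4  53.  211.8] [179.93   0.31   8.33] q [ 46.4  13.2 -11.6  -0.2 -65.5  52. ] F [-0.2  0.   0.5] w 0.0001 t 20.7833
shift [0.0796 0.0011 0.0364] rotvec [0.0006 0.4766 0.0026] rows>= 2.098806791750488 3.8142634015599457
shift if rotated first [0.054  0.001  0.0688]
41 [[242.8, 65.8], [300.4, 66.1], [243.3, 132.4], [297.9, 132.5]]
0 [[301.8, 66.1], [359.1, 66.6], [299.3, 132.5], [353.6, 132.8]]
-41 [[360.5, 66.6], [417.1, 67.3], [354.9, 132.8], [408.7, 133.2]]
0 -50 [[45.0, 15.0, -9.0, -0.0, -66.0, 53.0]]
27 8 [[46.0, 9.0, -44.0, 47.0, -22.0, 11.0]]
27 39 [[32.0, 15.0, -49.0, 82.0, -11.0, -14.0]]
26 39 [[36.0, 15.0, -47.0, 70.0, -13.0, -5.0]]
25 39 [[39.0, 16.0, -45.0, 59.0, -15.0, 3.0]]
24 0 [[42.0, 13.0, -48.0, 57.0, -16.0, 3.0]]
22 -22 [[47.0, 12.0, -46.0, 44.0, -19.0, 11.0]]
```

View pics/w14.png

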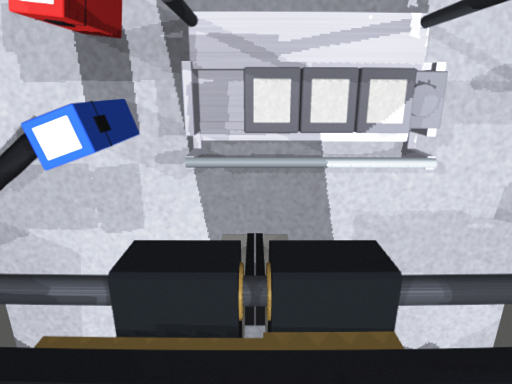

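View pics/w14c.png

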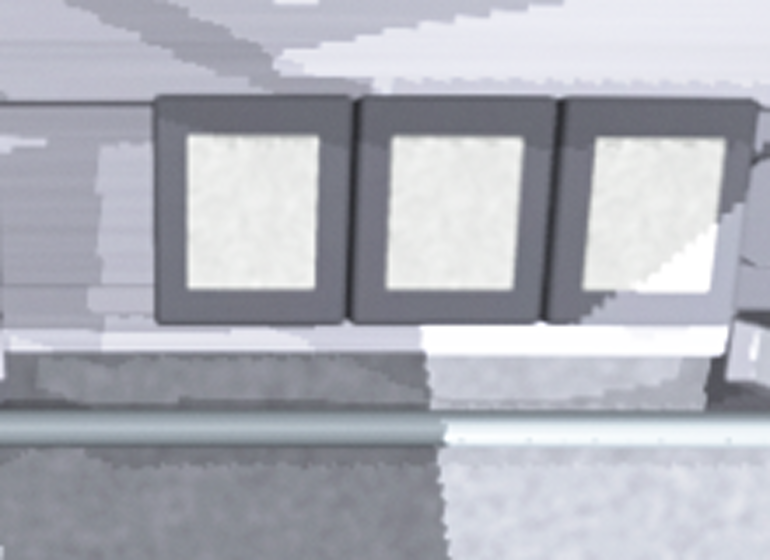

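```bash
python3 -m inch '.025 .0005 .003 0 0 0 0; .03 .0005 .004 0 0 0 0; .02 0 0 0 .03 0 0; 0 0 0 0 .06 0 0; 0 0 0 0 .06 0 0; 0 0 0 0 .06 0 0; 0 0 0 0 .06 0 0; 0 0 0 0 .05 .0005 0; 0 0 0 0 .04 .0005 0; 0 0 0 0 .04 .0005 0; 0 0 0 0 .03 .0005 0;  0 0 0 0 .02 .0005 0;  0 0 0 0 .02 0 0; 0 0 0 0 0 0 0; 0 0 0 0 0 0 0'; python3 -c "
from h import *
log();go(rk(39,52,113),[180,-27,8.2])"
```

```text
time_s: 22.08
tcp_pos: [0.5967, 0.2777, 0.2056]
eef_rot: [-180.0, -26.7, 8.0]
contact_force: [0.1, 0.1, -0.7]
gripper_width: 0.0007
rk [  3.7  49.1 205.6] [-179.99  -26.68    8.  ] q [ 48.3   6.6 -39.7  38.1 -28.1  18.2] F [ 0.1  0.1 -0.7] w 0.0007 t 22.0833
shift [-0.0101 -0.0031  0.0986] rotvec [ 0.0014  0.0056 -0.0031] rows>= 2.377611748579023 0.052927964371179796
shift if rotated first [-0.0106 -0.0029  0.0985]
```

```bash
python3 -m inch '-.0011 -.0005 .0109 0 0 0 0; -.0011 -.0005 .0109 0 0 0 0; -.0011 -.0005 .0109 0 0 0 0; -.0011 -.0005 .0109 0 0 0 0; -.0011 -.0005 .0109 0 0 0 0; -.0011 -.0005 .0109 0 0 0 0; 0 0 0 0 0 0 0'; python3 -c "
from h import *
log();go(rk(39,52,113),[180,-26.5,8.2])"
```

```text
time_s: 22.67
tcp_pos: [0.6202, 0.2845, 0.1424]
eef_rot: [179.9, -26.6, 8.0]
contact_force: [0.6, -0.9, 0.5]
gripper_width: -0.0
rk [ 27.9  52.4 142.4] [179.94 -26.59   8.03] q [ 41.6  12.3 -45.3  56.6 -17.3   3.9] F [ 0.6 -0.9  0.5] w -0.0 t 22.6667
shift [-0.0033  0.0004  0.0313] rotvec [ 0.0025 -0.0016 -0.0027] rows>= 0.7537728469296029 0.03180041571256441
shift if rotated first [-0.0032  0.0004  0.0313]
```

```bash
python3 -m inch '-.0008 0 .0078 0 0 0 0; -.0008 0 .0078 0 0 0 0; -.0008 0 .0078 0 0 0 0; -.0008 0 .0078 0 0 0 0; 0 0 0 0 0 0 0; 0 0 0 0 0 0 0'; python3 -c "
from h import *
log();go(rk(39,52,113),[180,-26.5,8.2])"
```

```text
time_s: 23.17
tcp_pos: [0.632, 0.286, 0.1158]
eef_rot: [-180.0, -26.8, 8.0]
contact_force: [0.6, 0.5, 0.2]
gripper_width: 0.0005
rk [ 39.9  52.2 115.8] [-179.99  -26.77    7.95] q [ 34.4  14.7 -48.1  76.2 -11.9  -9.9] F [0.6 0.5 0.2] w 0.0005 t 23.1667
shift [-0.002   0.0002  0.0021] rotvec [ 0.0018 -0.0047 -0.0038] rows>= 0.07018821594337378 0.05072267123040523
shift if rotated first [-0.002   0.0002  0.0021]
```

```bash
python3 -m inch '-.001 0 .0025 0 -.004 0 0; -.0045 0 -.0022 0 -.007 0 0; -.0045 0 -.0022 0 -.007 0 0; -.0045 0 -.0022 0 -.007 0 0; -.0045 0 -.0022 0 -.007 0 0; -.0046 0 -.0021 0 -.007 0 0; -.0046 0 -.0021 0 -.007 0 0;  -.0046 0 -.0021 0 -.007 0 0; -.0046 0 -.0020 0 -.007 0 0; 0 0 0 0 0 0 0'; python3 -c "
from h import *
log();im=save('scene','s7');save('wrist','w15')
a=cv2.imread('pics/s7.png')[190:300,210:340]; cv2.imwrite('pics/s7c.png',cv2.resize(a,None,fx=5,fy=5,interpolation=cv2.INTER_CUBIC))
"
```

```text
time_s: 24.0
tcp_pos: [0.5907, 0.2826, 0.1135]
eef_rot: [-179.9, -23.3, 8.1]
contact_force: [0.1, 1.1, -0.1]
gripper_width: 0.0004
rk [ -1.5  54.8 113.5] [-179.87  -23.31    8.06] q [ 44.2  13.1 -46.4  50.7 -17.4   6.8] F [ 0.1  1.1 -0.1] w 0.0004 t 24.0
```

View pics/s7c.png

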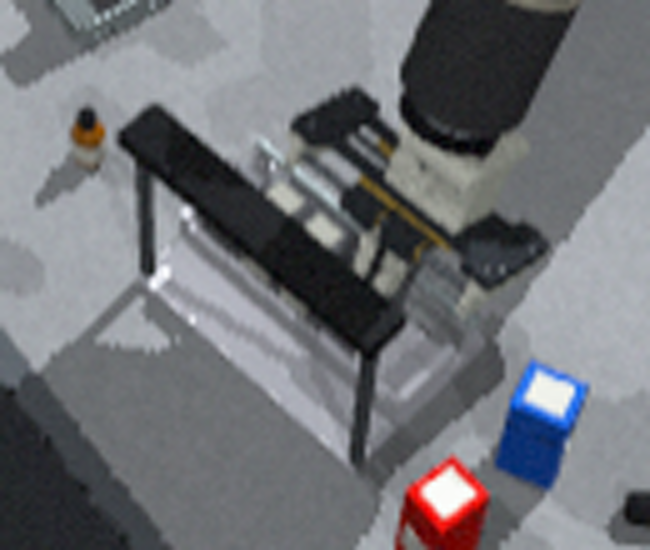

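View pics/w15.png

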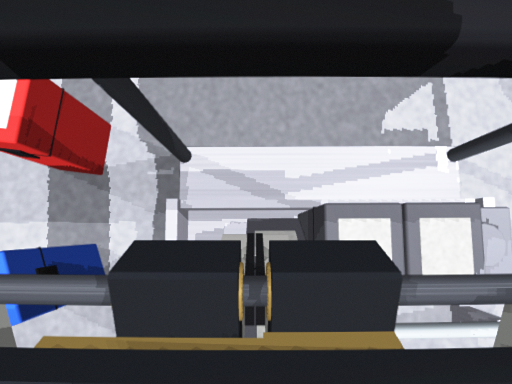

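```bash
python3 -m inch '-.0046 0 -.0020 0 -.007 0 0; -.0046 0 -.0020 0 -.007 0 0; -.0046 0 -.0020 0 -.007 0 0; -.0046 0 -.0019 0 -.005 0 0; -.0046 0 -.0019 0 0 0 0; 0 0 0 0 0 0 0; 0 0 0 0 0 0 0; 0 0 0 0 0 0 0'; python3 -c "
from h import *
log()
"
python3 -m inch '0 0 -.02 0 0 0 0; 0 0 -.02 0 0 0 0; 0 0 -.03 0 0 0 .8; -.02 0.003 -.02 0 0 0 .8; -.03 .003 -.01 0 0 0 .8; -.02 .003 0 0 0 0 .8; 0 0 0 0 0 0 .8; 0 0 0 0 0 0 .8'; python3 -c "
from h import *
import pickle
log();P=K('wrist');save('wrist','w16');pickle.dump(P,open('P16.pkl','wb'))
for th in (33,35): print(th,proj('',case_top(th,41),P).round(1).tolist())
go(rk(-67,41.4,155),[180,-15,8.2])
a=cv2.imread('pics/w16.png')[40:200,200:320]; cv2.imwrite('pics/w16c.png',cv2.resize(a,None,fx=4,fy=3.5,interpolation=cv2.INTER_CUBIC))
"
```

```text
time_s: 24.77
tcp_pos: [0.5666, 0.2782, 0.1129]
eef_rot: [-179.9, -21.8, 8.1]
contact_force: [-0.1, -0.2, -0.3]
gripper_width: 0.0007
rk [-26.   53.9 112.9] [-179.94  -21.82    8.06] q [ 47.2  11.8 -46.4  43.8 -19.8  10.9] F [-0.1 -0.2 -0.3] w 0.0007 t 24.7667
time_s: 25.43
tcp_pos: [0.4661, 0.2547, 0.18]
eef_rot: [-179.9, -21.8, 8.1]
contact_force: [-0.3, -0.0, -0.4]
gripper_width: 0.0348
rk [-128.8   45.   180. ] [-179.92  -21.84    8.11] q [ 59.5  -2.2 -49.1  32.  -33.2  13.1] F [-0.3 -0.  -0.4] w 0.0348 t 25.4333
33 [[231.0, 120.2], [288.8, 120.1], [233.0, 179.9], [286.0, 179.8]]
35 [[231.0, 126.2], [288.7, 126.2], [233.2, 184.4], [285.8, 184.3]]
shift [0.0473 0.004  0.0461] rotvec [-0.001  -0.1196 -0.0018] rows>= 1.5859775211946479 0.9574682739965189
shift if rotated first [0.0524 0.004  0.0401]
```

View pics/w16.png

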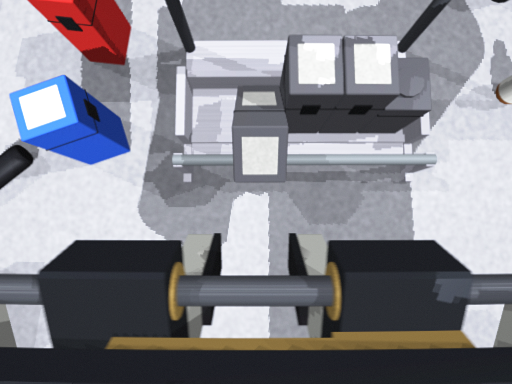

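View pics/w16c.png

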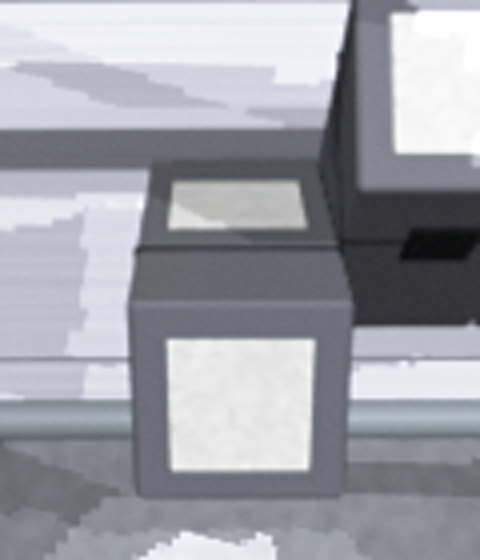

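```bash
python3 -m inch '0 0 0 0 -.03 0 .8; 0 0 0 0 -.03 0 .8; 0 0 0 0 -.03 0 .8; 0 0 0 0 -.03 0 .8; .0131 .001 .01 0 0 0 .8; .0131 .001 .01 0 0 0 .8; .0131 .001 .01 0 0 0 .8; .0131 .001 .01 0 0 0 .8; 0 0 0 0 0 0 .8; 0 0 0 0 0 0 .8'; python3 -c "
from h import *
log(); go(rk(-44,41.4,69),[180,-15,8.2])"
```

```text
time_s: 26.32
tcp_pos: [0.5286, 0.2593, 0.1535]
eef_rot: [180.0, -14.9, 8.0]
contact_force: [-0.9, -0.3, 0.0]
gripper_width: 0.0702
rk [-66.3  40.5 153.5] [179.98 -14.86   7.97] q [ 51.3   8.2 -34.8  16.9 -37.3  34.1] F [-0.9 -0.3  0. ] w 0.0702 t 26.3167
shift [-0.0001 -0.001   0.0874] rotvec [ 0.0014  0.0025 -0.0038] rows>= 2.0961805375633378 0.03812638748917338
shift if rotated first [-0.0003 -0.0009  0.0874]
```

```bash
python3 -m inch '0 -.0002 .0218 .0003 .0006 -.0009 .8; 0 -.0002 .0218 .0003 .0006 -.0009 .8; 0 -.0002 .0218 .0003 .0006 -.0009 .8; 0 -.0002 .0218 .0003 .0006 -.0009 .8; 0 0 0 0 0 0 .8; 0 0 0 0 0 0 .8'; python3 -c "
from h import *
log(); go(rk(-44,41.4,69),[180,-15,8.2]); save('wrist','w17')"
```

```text
time_s: 26.82
tcp_pos: [0.5493, 0.2628, 0.0697]
eef_rot: [180.0, -15.0, 8.3]
contact_force: [-1.0, 0.2, 0.5]
gripper_width: 0.0704
rk [-45.3  41.1  69.7] [179.95 -14.97   8.28] q [ 48.6  15.8 -40.6  24.4 -24.   28.2] F [-1.   0.2  0.5] w 0.0704 t 26.8167
shift [ 0.0011 -0.0003  0.001 ] rotvec [0.0004 0.0006 0.0014] rows>= 0.03597017760498748 0.0123060043354521
shift if rotated first [ 0.0011 -0.0003  0.001 ]
```

View pics/w17.png

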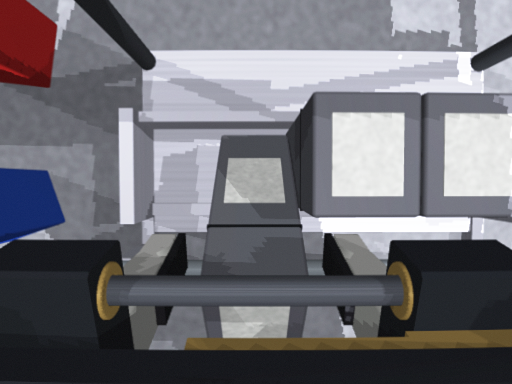

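```bash
python3 -m inch '0 0 0 0 0 0 .4; 0 0 0 0 0 0 .3; 0 0 0 0 0 0 .3; 0 0 0 0 0 0 .3; 0 0 0 0 0 0 .3; 0 0 0 0 0 0 .3; 0 0 0 0 0 0 .3' 30; python3 -c "
from h import *
log()"
```

```text
time_s: 27.45
tcp_pos: [0.5499, 0.264, 0.0708]
eef_rot: [-179.9, -15.1, 8.3]
contact_force: [-2.0, 0.8, 3.6]
gripper_width: 0.0399
rk [-44.5  42.1  70.8] [-179.9   -15.11    8.28] q [ 48.6  15.8 -40.6  24.4 -23.9  28.1] F [-2.   0.8  3.6] w 0.0399 t 27.45
```

```bash
python3 -m inch '.0013 -.0005 -.0049 0 0 0 .3; .0021 -.0007 -.0077 0 0 0 .3; .0026 -.0005 -.0097 0 0 0 .3; .0026 0 -.0097 0 0 0 .3; .0026 0 -.0097 0 0 0 .3; .0039 0 -.0145 0 0 0 .3; .0039 0 -.0145 0 0 0 .3; .0039 0 -.0145 0 0 0 .3; .0039 0 -.0145 0 0 0 .3; 0 0 -.0145 0 0 0 .3; -.01 0 -.0145 0 0 0 .3; -.015 0 -.005 0 0 0 .3; -.01 0 0 0 0 0 .3; 0 0 0 0 0 0 .3'; python3 -c "
from h import *
log();save('wrist','w18')
s=r.get_state();T=(s['tcp_pos'],s['eef_rot'])
a=cv2.imread('pics/w18.png')[130:240,200:310]; cv2.imwrite('pics/w18c.png',cv2.resize(a,None,fx=7,fy=5.4,interpolation=cv2.INTER_CUBIC))
go(tr(-6,32,205),[180,19.5,-2])"
```

```text
time_s: 28.62
tcp_pos: [0.5053, 0.2582, 0.197]
eef_rot: [-179.9, -15.0, 8.3]
contact_force: [-0.1, -0.9, -2.2]
gripper_width: 0.0395
rk [-89.5  42.8 197. ] [-179.91  -15.      8.29] q [ 53.7   3.5 -33.4  15.4 -43.5  34.3] F [-0.1 -0.9 -2.2] w 0.0395 t 28.6167
shift [-0.0333  0.4549 -0.0177] rotvec [ 0.0059 -0.6008  0.1832] rows>= 10.945768881516877 5.026298095677036
shift if rotated first [ 0.0403  0.4541 -0.0227]
```

View pics/w18.png

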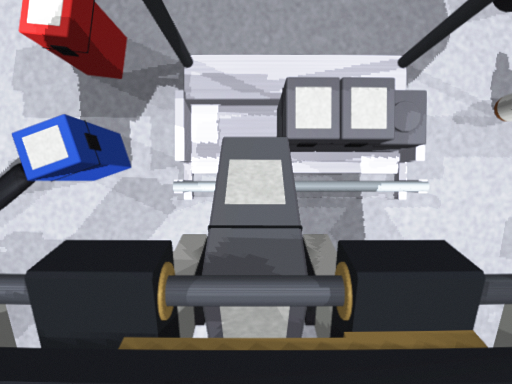

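View pics/w18c.png

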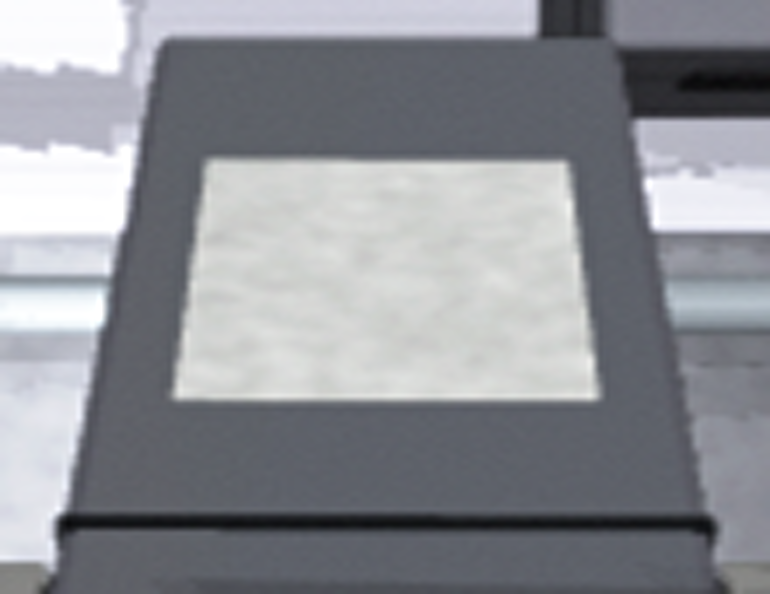

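Run:
```python
from h import *
import pickle
P=pickle.load(open('P8.pkl','rb'));T=pickle.load(open('T8.pkl','rb'))
for rb,rs in ((139.2,224.4),(137,226.3)):
    b=edge(P,T,rb,223.3,287.6).mean(0);s=edge(P,T,rs,207.9,301.3).mean(0)
    d=b-s;print(b.round(1),s.round(1),'len',np.linalg.norm(d),'tilt',np.degrees(np.arctan2(d[0],d[2])))
# model: rear edge positions for (tilt, s); seam at distance 80 from the bottom
def model(t,s):
    t=np.radians(t);a=np.array([np.sin(t),np.cos(t)]);n=np.array([np.cos(t),-np.sin(t)]);g=np.array([0,-19.])
    R=Ro.from_euler('xyz',T[1],degrees=True)
    out=[]
    for k in (s,s-LS):
        p=g+k*a+23*n; out.append(proj('',T[0]+R.apply([p[0]/1e3,0,p[1]/1e3]),P)[0,1])
    return np.array(out)
from scipy.optimize import least_squares
for LS in (76,78,80,82):
    for o in ((139.2,224.4),(137,226.3)): print(LS,least_squares(lambda x:model(*x)-o,[19,82]).x)
```

```text
[49.5  0.8 52.7] [ 23.8   0.3 -23.7] len 80.62114553192062 tilt 18.54018291908239
[50.8  0.8 53.1] [ 23.    0.3 -24. ] len 81.90061253521965 tilt 19.786769096684164
76 [20.57949569 81.00134569]
76 [22.17444587 80.33090294]
78 [19.80159017 82.76132226]
78 [21.3540928  82.06290464]
80 [19.06602231 84.5328336 ]
80 [20.57892261 83.80759022]
82 [18.36931625 86.31491495]
82 [19.845171   85.56388955]
```

```bash
python3 -m inch '0 0 0 .0008 -.0859 .0262 .3; 0 0 0 .0008 -.0859 .0262 .3; 0 0 0 .0008 -.0859 .0262 .3; 0 0 0 .0008 -.0859 .0262 .3; 0 0 0 .0008 -.0859 .0262 .3; 0 0 0 .0008 -.0859 .0262 .3; 0 0 0 .0008 -.0859 .0262 .3; 0 0 0 0 -.015 0 .3; 0 0 0 0 0 0 .3'; python3 -c "
from h import *
log();go(tr(-6,32,205),[180,21,-2])"
```

```text
time_s: 29.42
tcp_pos: [0.5086, 0.2587, 0.1947]
eef_rot: [179.9, 20.5, -2.2]
contact_force: [0.0, -0.1, -0.9]
gripper_width: 0.0399
rk [-86.2  42.8 194.7] [179.89  20.52  -2.2 ] q [ 37.4  23.9   3.7 -12.8 -86.   53.2] F [ 0.  -0.1 -0.9] w 0.0399 t 29.4167
shift [ 0.0382  0.4541 -0.0245] rotvec [ 0.0007 -0.0084 -0.0033] rows>= 10.943662282958295 0.07258421841913072
shift if rotated first [ 0.0365  0.4542 -0.0251]
```

```bash
python3 -m inch '.0025 .015 -.0017 0 -.0006 0 .3; .0025 .0303 -.0017 0 -.0006 0 .3; .0025 .0303 -.0017 0 -.0006 0 .3; .0025 .0303 -.0017 0 -.0006 0 .3; .0025 .0303 -.0017 0 -.0006 0 .3; .0025 .0303 -.0017 0 -.0006 0 .3; .0025 .0303 -.0017 0 -.0006 0 .3; .0025 .0303 -.0017 0 -.0006 0 .3; .0025 .0303 -.0017 0 -.0006 0 .3; .0025 .0303 -.0017 0 -.0006 0 .3; .0025 .0303 -.0017 0 -.0006 0 .3; .0025 .0303 -.0017 0 -.0006 0 .3; .0025 .0303 -.0017 0 -.0006 0 .3; .0025 .0303 -.0017 0 -.0006 0 .3; .0025 .0303 -.0017 0 0 0 .3; 0 .015 0 0 0 0 .3; 0 0 0 0 0 0 .3; 0 0 0 0 0 0 .3'; python3 -c "
from h import *
log();go(tr(-6,32,92),[180,21,-2]);save('wrist','w19');print(intr(r.get_state()['tcp_pos']))"
```

```text
time_s: 30.92
tcp_pos: [0.5345, -0.1968, 0.2083]
eef_rot: [180.0, 20.7, -2.1]
contact_force: [1.1, 0.8, -2.2]
gripper_width: 0.0398
rk [-125.5 -411.7  208.3] [179.98  20.74  -2.1 ] q [ -0.8  24.2   0.7  -0.4 -87.3  88.8] F [ 1.1  0.8 -2.2] w 0.0398 t 30.9167
shift [ 0.0424 -0.0002  0.1083] rotvec [-0.0003 -0.0045 -0.0017] rows>= 2.7894978136575 0.038343984885222254
shift if rotated first [ 0.0429 -0.0002  0.1081]
[ -7.18387296  32.54976357 208.33976921]
```

View pics/w19.png

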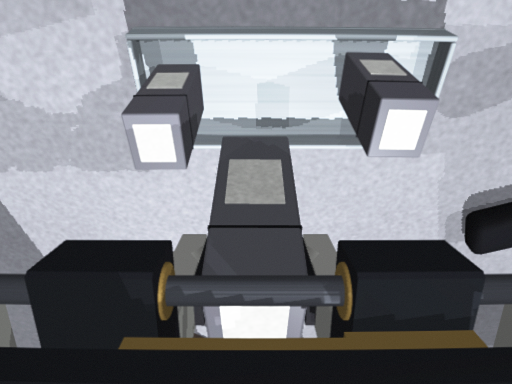

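```bash
python3 -m inch '0 .0045 0 0 -.0045 -.0017 .3; .0026 .004 .0067 0 0 0 .3; .0052 0 .0135 0 0 0 .3; .0052 0 .0135 0 0 0 .3; .0052 0 .0135 0 0 0 .3; .0052 0 .0135 0 0 0 .3; .0052 0 .0135 0 0 0 .3; .0052 0 .0135 0 0 0 .3; .0052 0 .0135 0 0 0 .3; 0 0 0 0 0 0 .3; 0 0 0 0 0 0 .3'; python3 -c "
from h import *
log();go(tr(-6,24,75),[180,21,-2]);save('wrist','w20');print(intr(r.get_state()['tcp_pos']))"
```

```text
time_s: 31.88
tcp_pos: [0.5342, -0.2045, 0.0989]
eef_rot: [-180.0, 21.2, -1.9]
contact_force: [0.7, 0.0, -1.7]
gripper_width: 0.04
rk [-126.9 -419.3   98.9] [-179.98   21.19   -1.91] q [ -1.5  29.8  -5.7  -0.2 -75.7  89.6] F [ 0.7  0.  -1.7] w 0.04 t 31.8833
shift [0.0099 0.0001 0.0218] rotvec [0.0002 0.0034 0.0014] rows>= 0.5744202973430569 0.02944838833684
shift if rotated first [0.0098 0.0001 0.0219]
[-6.6348547  23.96951261 99.81278442]
```

View pics/w20.png

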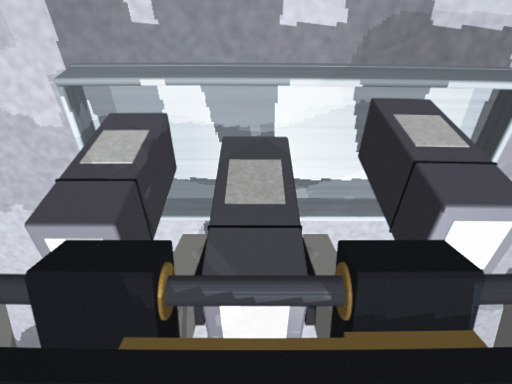

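```bash
python3 -m inch '.0018 0 .0047 0 0 0 .3; .0018 0 .0047 0 0 0 .3; .0018 0 .0047 0 0 0 .3; .0018 0 .0047 0 0 0 .3; .0014 0 .0037 0 0 0 .3; 0 0 0 0 0 0 .3; 0 0 0 0 0 0 .3'; python3 -c "
from h import *
log();save('wrist','w21')"
```

```text
time_s: 32.52
tcp_pos: [0.5344, -0.2049, 0.0753]
eef_rot: [-180.0, 21.1, -2.0]
contact_force: [-0.7, -0.4, -1.6]
gripper_width: 0.04
rk [-126.8 -419.7   75.3] [-179.98   21.12   -1.97] q [ -1.5  31.1  -6.9  -0.2 -73.1  89.6] F [-0.7 -0.4 -1.6] w 0.04 t 32.5167
```

View pics/w21.png

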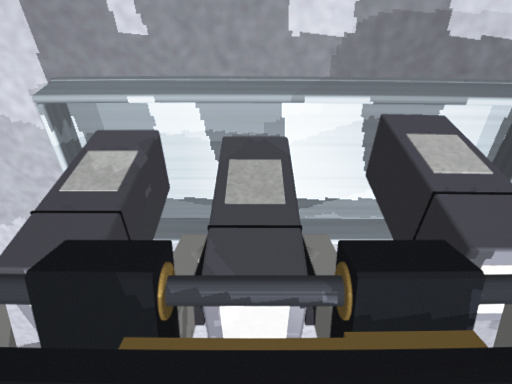

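```bash
python3 -m inch '.0007 0 .0019 0 0 0 .3; .0005 0 .0014 0 0 0 .3; .0004 0 .0009 0 0 0 .3; 0 0 0 0 0 0 .3; 0 0 0 0 0 0 .3'; python3 -c "
from h import *
log()"
```

```text
time_s: 32.98
tcp_pos: [0.5346, -0.2049, 0.071]
eef_rot: [-180.0, 21.1, -2.0]
contact_force: [0.7, 0.8, -0.5]
gripper_width: 0.0398
rk [-126.6 -419.7   71. ] [-179.98   21.08   -1.96] q [ -1.5  31.4  -7.1  -0.2 -72.6  89.6] F [ 0.7  0.8 -0.5] w 0.0398 t 32.9833
```

```bash
python3 -m inch '.0004 0 .0009 0 0 0 .3; .0004 0 .0009 0 0 0 .3; 0 0 0 0 0 0 .3; 0 0 0 0 0 0 .3'; python3 -c "
from h import *
log()"
```

```text
time_s: 33.32
tcp_pos: [0.5349, -0.205, 0.0699]
eef_rot: [-180.0, 21.1, -1.9]
contact_force: [-1.3, 1.1, 5.2]
gripper_width: 0.0399
rk [-126.3 -419.9   69.9] [-180.     21.06   -1.95] q [ -1.5  31.4  -7.1  -0.2 -72.5  89.6] F [-1.3  1.1  5.2] w 0.0399 t 33.3167
```

Contact with the floor (force rose by about 7 N). Release.

```bash
python3 -m inch '0 0 0 0 0 0 .47; 0 0 0 0 0 0 .47; 0 0 0 0 0 0 .58; 0 0 0 0 0 0 .58; 0 0 0 0 0 0 .58' ; python3 -c "
from h import *
log();save('wrist','w22')"
```

```text
time_s: 33.73
tcp_pos: [0.5346, -0.2049, 0.0689]
eef_rot: [-180.0, 21.1, -2.0]
contact_force: [-0.2, 0.9, -0.4]
gripper_width: 0.0501
rk [-126.5 -419.7   68.9] [-179.97   21.09   -1.97] q [ -1.5  31.5  -7.2  -0.2 -72.4  89.6] F [-0.2  0.9 -0.4] w 0.0501 t 33.7333
```

View pics/w22.png

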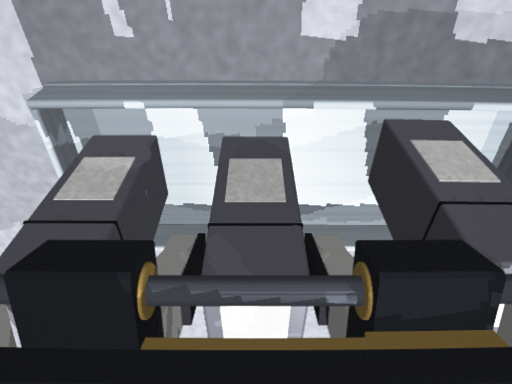

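Both jaws are clear of the case and it stands; lift straight up and back off, then check from all cameras.

```bash
python3 -m inch '-.0026 0 -.0067 0 0 0 .58; -.0052 0 -.0135 0 0 0 .58; -.0052 0 -.0135 0 0 0 .58; -.0052 0 -.0135 0 0 0 .58; -.0068 0 -.0187 0 0 0 .58; -.0068 0 -.0187 0 0 0 .58; -.0068 0 -.0187 0 0 0 .58; -.0068 0 -.0187 0 0 0 .58; -.02 0 -.015 0 0 0 .58; -.025 0 -.01 0 0 0 .58; -.025 0 -.01 0 0 0 .58; -.02 0 -.01 0 0 0 .58; 0 0 0 0 0 0 .58; 0 0 0 0 0 0 .58; 0 0 0 0 0 0 .58'; python3 -c "
from h import *
log();save('wrist','w23');save('top','t3');save('scene','s8')
a=cv2.imread('pics/t3.png')[130:275,90:420]; cv2.imwrite('pics/t3c.png',cv2.resize(a,None,fx=2.4,fy=2.4,interpolation=cv2.INTER_CUBIC))
a=cv2.imread('pics/s8.png')[100:320,170:370]; cv2.imwrite('pics/s8c.png',cv2.resize(a,None,fx=2.7,fy=2.7,interpolation=cv2.INTER_CUBIC))"
```

```text
time_s: 35.03
tcp_pos: [0.4684, -0.2026, 0.2737]
eef_rot: [-180.0, 21.0, -2.0]
contact_force: [1.3, 0.6, -0.4]
gripper_width: 0.051
rk [-191.7 -408.   273.7] [-179.96   21.05   -1.96] q [ -1.5  16.5  -2.2  -0.2 -92.4  89.5] F [ 1.3  0.6 -0.4] w 0.051 t 35.0333
```

View pics/w23.png

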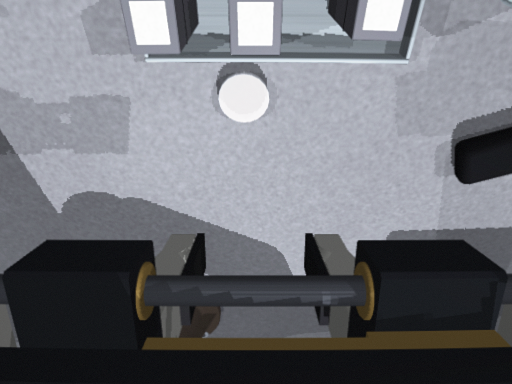

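View pics/t3c.png

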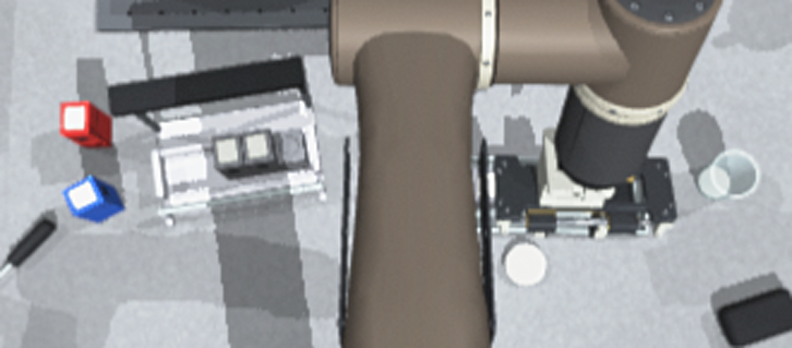

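View pics/s8c.png

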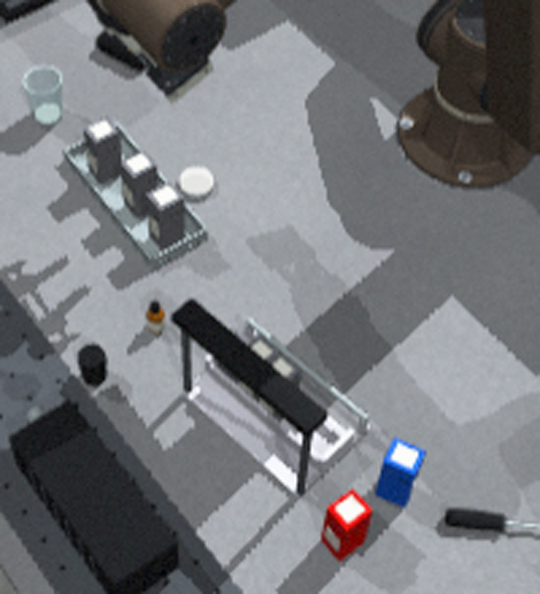

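```bash
python3 -c "
from h import *
print(proj('scene',[tr(0,y,115) for y in(103,24,-72)]).round(0).tolist())
print(r.get_state()['qd'].round(2)); print(r.close_job())"
```

```text
[[231.0, 172.0], [221.0, 160.0], [210.0, 146.0]]
[ 0.    0.14  0.12  0.1  -0.05  0.06]
the job is handed in; nothing more can be done
None
```

I moved two cases from the rack to the tray, so it should now hold exactly three. I took the two leftmost cases one at a time. For each, I tipped it forward onto the rest bar with the closed fingers, gripped it by its sides and lifted it out. I then turned it upright and set it down until the wrist force rose by 7–8 N.

**Last checks:** The final scene picture shows three upright cases in the tray, with tops about 1–2 px from where I expected them. The two remaining cases and the lens box are upright in the rack, and no table object shows any visible shift. The arm was clear of everything and nearly still. I handed the job in after about 35 s, with no verdict reported.

**What disagreed or was not checked:**
- **Arm limits:** The arm could not reach a 35 degree lean because joint 4 hit its limit, and a few early moves stopped short. I tipped at 22–27 degrees of lean instead and gripped at 15.
- **Grip angle:** The second case sat about 1.5 degrees more tilted in the grip than the first. I corrected for that when setting it down.
- **Top view:** The arm blocked the top camera's view of the tray at the end, so the final upright check there rests mainly on the scene picture. The wrist picture shows only part of the tray.

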